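# Change the packs in the hallway charging dock

## Robot

A 7-joint arm with a two-finger parallel gripper is mounted at the origin on the work surface. World frame = base frame: x ahead of the robot, y to its left, z up, the work surface at z = 0. Lengths are in m, angles in rad, forces in N, time in s.
With the tool pointing down it reaches from about 0.4 to 0.85 m from the base axis. Payload 10.4 kg.
Tool frame: the origin (TCP) lies on the centre line of the jaws, within the pads' length; the fingertips stand 25 mm ahead of it and the grasp point (between the pads) lies 6 mm ahead of it (bot.tip_reach is the distance from the TCP to the fingertips, in m); z points along the fingers, y is the line along which they close (so a half turn about z gives the same grasp; the last joint's range is limited). The gripper opens to 85 mm and grips with 20 to 120 N. Pads are 22 mm wide; open, the fingers measure 114 mm over their backs; the gripper's body (76 mm by 85 mm) begins 54 mm behind the grasp point. The pads swing forward as they close: fully open they stand 13 mm farther back than shut.
Start: joints at [-1.222, 0.332, -0.065, 1.46, 0.022, 1.35, -0.088], TCP at [0.227, 0.582, 0.256] pointing down, gripper open.
Joint ranges: [-2.6, 2.6], [-0.5, 2.12], [-1.47, 1.34], [0.16, 2.42], [-1.27, 4.41], [0.06, 2.06], [-2.6, 2.6]. Speed limits (rad/s): [2.22, 2.22, 2.79, 2.79, 3.14, 3.14, 3.14].

## Interface

Orientations are given as a rotation vector (axis times angle).
In Python, from cell import bot, vision, hand_in gives the robot as it stands.
- The arm moves only by the tool drive_tool, never from a script. Its argument "targets" is a list of rows, each a list of 3 entries, a list of its own where there are three numbers: the shift along the world's x, y, z in units of 80 cm (1.0 is 80 cm), then the turn, a rotation vector about the world's x, y, z in units of 1.5 rad (1.0 is 1.5 rad), then the opening, from 0 (shut) to 1 (fully open). A call has 1 to 20 rows; each row shifts and turns the commanded pose from where the row before left it; what a row does not reach is not made up. A row lasts 1/12 s, in which the tool goes at most 41.7 mm and 7.16 degrees, less where a joint would pass 70% of its speed; a pose out of reach is approached as far as the arm can. A call with a number of a shift or a turn outside -1 to 1 is refused whole. A call with a gripper value outside its range is refused whole. The fingers move at their own pace and stop on an object; the grip force is fixed at half the most. Time passes only in rows, so rows that do not move let the fingers close. It gives the time, the measured TCP pose, the force, the opening and the grip force at its end, in the units of the state.
- bot.state(): the state, without advancing time (a new reading comes with each control period).
- vision.capture(name): name is "scene" or "side" or "wrist"; returns the picture (420x560x3 uint8, blue, green, red); there is no depth.
- vision.camera_params(name): a dict with "mtx" (3x3 intrinsics, pixels), "dist" ([k1, k2, p1, p2, k3] as OpenCV has them; the pictures are not rectified), "extrinsics" (4x4, takes a point from world to camera coordinates). Camera axes: x right, y up, looking along -z (the intrinsics and any distortion apply to the point x, -y, -z); pixel columns grow to the right and rows downward; lengths in m; the calibration is good to about 2 mm. A picture is of the moment at which its call begins: read the wrist's pose just before it. camera_params takes no time and is no camera call; for the wrist camera it gives the pose at the moment of the call.
- hand_in(): hands the job in; it is judged then, once.
The state is a dict: "clock": time; "qpos": joint angles; "qvel": joint speeds; "effort": joint torques, N m; "tcp_pos": TCP position; "eef_rot": TCP orientation; "wrist_force": force on the tool from outside, world axes, zero at the start; "moment": the same for the moment, N m; "finger_gap": finger opening in m; "grasp_force": force on a finger pad.
Only numpy, scipy, OpenCV 4.12 (cv2) and the standard library are available. Lean on these libraries where they do the work, as an engineer would, in place of code of your own. Each camera call takes 0.05 s, during which the arm holds its last target. There are 200 camera calls.

## Task

Change the power packs in the charging dock: pull its brass knob out until it clicks into its outer position, take out the spent packs (red fins) and lay them flat on the cork mat, slide every charged pack (blue, orange, green) that lies on the table nose first into a bay, one to a bay, fully home, then push the knob home again so that the latch bar locks them in. Any pack may go in any bay. Leave the clay bowl, the glass paperweight and the key ring where they are.

Things in the scene. Friction and masses are not known exactly. Their poses are not given: they have to be found in the camera images.
- dock: wooden charging dock fixed to the table, sizes in mm, 154 long (x -87 to 67), 227 wide. Origin: centre of its underside on the table; packs slide in along +x, z up. Three bays at y = -75, 0, +75, each 53 wide, floor 10 above the table, walls up to 32, bevelled at the mouth (x -46 to -35), end stop at x = 55. In front of the latch bar an apron, x -87 to -61, 10 high.
- bay0 (a point): where the origin of a pack fully home in the right-hand (-y) bay lies: on the bay's floor, at dock x = 5, y = -75 mm, 10 above the table
- bay1 (a point): where the origin of a pack fully home in the middle bay lies: on the bay's floor, at dock x = 5, y = 0 mm, 10 above the table
- bay2 (a point): where the origin of a pack fully home in the left-hand (+y, knob side) bay lies: on the bay's floor, at dock x = 5, y = 75 mm, 10 above the table
- hood (a point): middle of the front edge of the dock's hood, on its top: dock x = 12, y = 0, 39 above the table. The hood covers x 12 to 67 of all bays, underside 32 above the table; in front of it the bays are open above, so the fin of a pack that is home stands clear of it
- tooth (a point): top of the middle tooth of the latch bar, 23 above the table. The bar runs along the dock's y at x -58 to -50, below bay floor level, with one tooth 14 wide per bay: centred 7.5 to +y of the bay's centre when the knob is home (barring the mouth just behind a pack's tail), 37.5 when out (clear beside the mouth). A pack that stands out more than 5 mm stops the bar.
- knob (a point): centre of the brass knob of the latch bar: cylinder 26 in diameter, 26 long, axis along the dock's y, on a thin stem on the +y side. 36 above the table, at dock x = -54, y = 152 home, 182 out. Dock's side at y = 114; the bar's upright (to 45 above the table) at y = 118 to 124 when home. Can be pinched from above, fingers closing along the dock's x.
- latch (a joint): travel of the knob and latch bar in m along the dock's +y: 0 = home (locked), 0.030 = fully out (stop). A spring detent holds it at either end: about 6 N to start it, less towards the middle; past the middle it snaps on to the other end.
- pack_blue: charged power pack, 150 to 310 g: grey flat box 100 x 50 x 18 mm (own x, y, z) with an upright blue grip fin on its tail and blue patch near its nose. Origin: centre of the underside, z up, +x to the nose, which goes in first. Fin: x -45 to -10, 14 thick (y -7 to 7), 18 to 58 above the underside; grip it across its thickness from above. None if absent.
- pack_orange: charged power pack, 150 to 310 g: grey flat box 100 x 50 x 18 mm (own x, y, z) with an upright orange grip fin on its tail and orange patch near its nose. Origin: centre of the underside, z up, +x to the nose, which goes in first. Fin: x -45 to -10, 14 thick (y -7 to 7), 18 to 58 above the underside; grip it across its thickness from above. None if absent.
- pack_green: charged power pack, 150 to 310 g: grey flat box 100 x 50 x 18 mm (own x, y, z) with an upright green grip fin on its tail and green patch near its nose. Origin: centre of the underside, z up, +x to the nose, which goes in first. Fin: x -45 to -10, 14 thick (y -7 to 7), 18 to 58 above the underside; grip it across its thickness from above. None if absent.
- spent0: spent power pack, starts locked in bay0, 150 to 310 g: grey flat box 100 x 50 x 18 mm (own x, y, z) with an upright red grip fin on its tail and red patch near its nose. Origin: centre of the underside, z up, +x to the nose, which goes in first. Fin: x -45 to -10, 14 thick (y -7 to 7), 18 to 58 above the underside; grip it across its thickness from above. None if absent.
- spent1: spent power pack, starts locked in bay1, 150 to 310 g: grey flat box 100 x 50 x 18 mm (own x, y, z) with an upright red grip fin on its tail and red patch near its nose. Origin: centre of the underside, z up, +x to the nose, which goes in first. Fin: x -45 to -10, 14 thick (y -7 to 7), 18 to 58 above the underside; grip it across its thickness from above. None if absent.
- spent2: spent power pack, starts locked in bay2, 150 to 310 g: grey flat box 100 x 50 x 18 mm (own x, y, z) with an upright red grip fin on its tail and red patch near its nose. Origin: centre of the underside, z up, +x to the nose, which goes in first. Fin: x -45 to -10, 14 thick (y -7 to 7), 18 to 58 above the underside; grip it across its thickness from above. None if absent.
- mat: flat cork mat fixed to the table, 160 (x) x 180 (y) mm, 3 thick, for the spent packs, two fit side by side; origin: centre of its underside
- bowl: tan clay bowl, 116 across, 45 high, origin centre of its underside; bystander, leave alone
- paperweight: lime green glass paperweight, round, 68 across, 45 high, origin centre of its underside; bystander, leave alone
- keys: pewter key ring with two keys, lying flat, origin at the ring's centre (ring 40 across, keys reach 85 along its x), 4 high; bystander, leave alone
Things that resemble listed ones, but are neither listed nor needed, are in the scene too. What is shaped like the spent1 but pink or turquoise is not meant.

How it is judged:
On the way, in this order (a step that is already met when the one before it is completed fails the run):
1. the knob is pulled out to its outer detent (latch at more than 26 mm) (value of joint latch above 0.026 m), for 0.3 s.
2. every charged pack is home in a bay and every spent pack lies on the mat, with the knob still out (value of joint latch above 0.022 m and x of pack_blue in the frame of dock between -0.001 and 0.008 m and z of each of pack_blue, pack_orange, pack_green in the frame of dock below 0.014 m and angle between the x axis of each of pack_blue, pack_orange, pack_green and the x axis of dock, either way round below 0.08 rad and (y of pack_blue in the frame of dock between -0.08 and -0.07 m or y of pack_blue in the frame of dock between -0.005 and 0.005 m or y of pack_blue in the frame of dock between 0.07 and 0.08 m) and x of pack_orange in the frame of dock between -0.001 and 0.008 m and (y of pack_orange in the frame of dock between -0.08 and -0.07 m or y of pack_orange in the frame of dock between -0.005 and 0.005 m or y of pack_orange in the frame of dock between 0.07 and 0.08 m) and x of pack_green in the frame of dock between -0.001 and 0.008 m and (y of pack_green in the frame of dock between -0.08 and -0.07 m or y of pack_green in the frame of dock between -0.005 and 0.005 m or y of pack_green in the frame of dock between 0.07 and 0.08 m) and x of spent0 in the frame of mat between -0.08 and 0.08 m and y of spent0 in the frame of mat between -0.09 and 0.09 m and z of each of spent0, spent1, spent2 in the frame of mat below 0.012 m and angle between each of spent0, spent1, spent2's own z axis and vertical below 0.15 rad and x of spent1 in the frame of mat between -0.08 and 0.08 m and y of spent1 in the frame of mat between -0.09 and 0.09 m and x of spent2 in the frame of mat between -0.08 and 0.08 m and y of spent2 in the frame of mat between -0.09 and 0.09 m), for 0.2 s.
3. the knob is pushed home (latch under 3 mm) (value of joint latch below 0.003 m), for 0.2 s.
At the end, for the whole second after the job is handed in: knob home (latch under 3 mm); every charged pack present lies flat in a bay, nose within 6 mm of the end stop, within 5 mm of the bay's centre line; every spent pack present lies flat with its centre over the mat; all at rest (value of joint latch below 0.003 m and x of pack_blue in the frame of dock between -0.001 and 0.008 m and z of each of pack_blue, pack_orange, pack_green in the frame of dock below 0.014 m and angle between the x axis of each of pack_blue, pack_orange, pack_green and the x axis of dock, either way round below 0.08 rad and (y of pack_blue in the frame of dock between -0.08 and -0.07 m or y of pack_blue in the frame of dock between -0.005 and 0.005 m or y of pack_blue in the frame of dock between 0.07 and 0.08 m) and x of pack_orange in the frame of dock between -0.001 and 0.008 m and (y of pack_orange in the frame of dock between -0.08 and -0.07 m or y of pack_orange in the frame of dock between -0.005 and 0.005 m or y of pack_orange in the frame of dock between 0.07 and 0.08 m) and x of pack_green in the frame of dock between -0.001 and 0.008 m and (y of pack_green in the frame of dock between -0.08 and -0.07 m or y of pack_green in the frame of dock between -0.005 and 0.005 m or y of pack_green in the frame of dock between 0.07 and 0.08 m) and x of spent0 in the frame of mat between -0.08 and 0.08 m and y of spent0 in the frame of mat between -0.09 and 0.09 m and z of each of spent0, spent1, spent2 in the frame of mat below 0.012 m and angle between each of spent0, spent1, spent2's own z axis and vertical below 0.15 rad and x of spent1 in the frame of mat between -0.08 and 0.08 m and y of spent1 in the frame of mat between -0.09 and 0.09 m and x of spent2 in the frame of mat between -0.08 and 0.08 m and y of spent2 in the frame of mat between -0.09 and 0.09 m and linear speed of each of pack_blue, pack_orange, pack_green, spent0, spent1, spent2 below 0.02 m/s); the robot touches nothing.
It fails at once if the clay bowl is moved more than 20 mm (distance of bowl from where it was at the start of the episode above 0.02 m).
It fails at once if the paperweight is moved more than 20 mm (distance of paperweight from where it was at the start of the episode above 0.02 m).
It fails at once if the key ring is moved more than 20 mm (distance of keys from where it was at the start of the episode above 0.02 m).
Of pack_blue, pack_orange, pack_green only 2 to 3 are there at a start; the rules pass over those that are not, and their reading is None.
Of spent0, spent1, spent2 only 1 to 2 are there at a start; the rules pass over those that are not, and their reading is None.
At some moment in a run one of pack_blue, pack_orange, pack_green may be knocked a few centimetres aside while the robot is not near it.
Once in a run the grip may slacken for a moment while it holds something.
It also fails if it takes over 210 s, if anything falls off the work surface, if the arm or the gripper's body presses on something with over 40 N, if the wrist force passes 120 N, or if a joint passes its speed limit or range.

## Working session

There is one attempt and no reset: what is moved stays moved. The work goes in short steps, Python scripts to look and compute and a tool call to move; the robot and the scene stay as the last step left them, time stands still between calls to the robot, and variables do not carry over. Pictures are saved under pics/ and viewed, at most 14 in all, crops included, and the job is handed in when it is done.

Besides the shell and the picture viewer there is one more tool, called after ">>>" as name(argument=value, ...) on one line, values as JSON. drive_tool: Moves the arm, as the interface text tells. Shifts and turns lie within -1 to 1; 1 stands for 80 cm of shift or 1.5 rad of turn. Its arguments: {"type":"object","properties":{"targets":{"type":"array"}},"required":["targets"]}

```bash
ls; mkdir -p pics; cat > h.py <<'E'
import numpy as np, cv2, json
from cell import bot, vision
def cap(name,fn=None):
    P=vision.camera_params(name); im=vision.capture(name)
    if fn: cv2.imwrite('pics/'+fn+'.png',im)
    return im,P
def A(P): return np.array(P['mtx'],float),np.array(P['dist'],float),np.array(P['extrinsics'],float)
def ray(P,uv):
    K,d,E=A(P); n=cv2.undistortPoints(np.array(uv,float).reshape(-1,1,2),K,d).reshape(-1,2)
    c=np.c_[n[:,0],-n[:,1],-np.ones(len(n))]
    R,t=E[:3,:3],E[:3,3]
    return -R.T@t, c@R
def onz(P,uv,z):
    o,D=ray(P,uv); return o+D*((z-o[2])/D[:,2])[:,None]
def proj(P,X):
    K,d,E=A(P); X=np.array(X,float).reshape(-1,3); c=X@E[:3,:3].T+E[:3,3]
    c=c*[1,-1,-1]
    return cv2.projectPoints(c,np.zeros(3),np.zeros(3),K,d)[0].reshape(-1,2)
def tri(L):
    M=np.zeros((3,3));b=np.zeros(3);os=[]
    for P,uv in L:
        o,D=ray(P,[uv]);D=D[0]/np.linalg.norm(D[0]);Q=np.eye(3)-np.outer(D,D);M+=Q;b+=Q@o;os.append((o,Q))
    x=np.linalg.solve(M,b); return x,[np.linalg.norm(Q@(x-o)) for o,Q in os]
E
python3 - <<'E'
from h import *
for n in ('scene','side','wrist'):
    im,P=cap(n,n+'0'); o,_=ray(P,[[280,210]]); print(n,o.round(3),onz(P,[[280,210]],0).round(3))
print(bot.state())
E
```

```text
pics
scene [0.954 0.59  0.643] [[ 0.542 -0.082  0.   ]]
side [ 1.029 -1.228  0.962] [[0.597 0.055 0.   ]]
wrist [0.162 0.608 0.374] [[0.264 0.569 0.   ]]
{'clock': 0.15, 'qpos': array([-1.22158736,  0.33268794, -0.0647253 ,  1.46070521,  0.02158918,
        1.34991254, -0.08849676]), 'qvel': array([-1.23508765e-04, -7.87907144e-04,  2.15439553e-05, -1.79908486e-03,
        7.95436111e-07,  1.61582543e-03, -8.39795625e-04]), 'effort': array([ 7.04148297e-04, -6.25828886e+01,  4.91712894e-02, -3.91848958e+01,
        1.62860204e-02,  7.59121293e-03, -1.74366232e-05]), 'tcp_pos': array([0.22695584, 0.58207452, 0.25574358]), 'eef_rot': array([-5.80584562e-01, -3.08731177e+00,  1.57859751e-03]), 'wrist_force': array([ 1.27632425, -0.023481  , -1.02955609]), 'moment': array([ 0.00060915,  0.02217772, -0.00236467]), 'grasp_force': 0.0, 'finger_gap': 0.08521560430834062}
```

View pics/scene0.png

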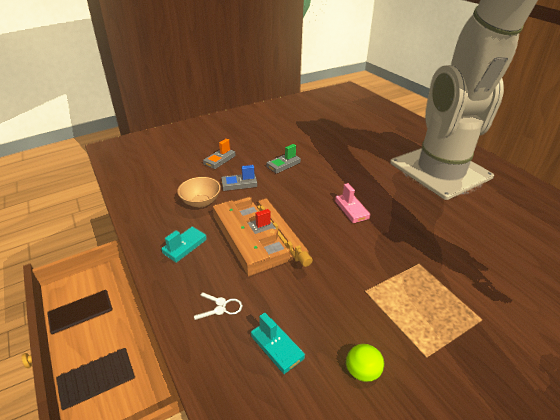

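View pics/side0.png

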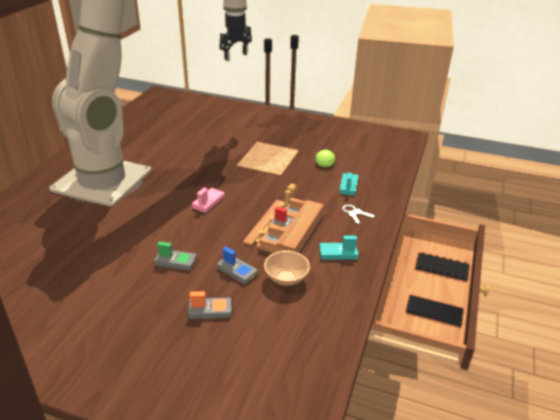

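The scene view shows the dock around (258,235), its knob at (301,257) and one red fin at (262,218). The charged packs are orange (220,155), blue (240,178) and green (285,160), and the mat is at (423,307). The pink (352,203) and turquoise (184,242) and (277,343) packs are decoys. I'll measure rough positions from the two views.

```bash
cat >> h.py <<'E'
RNG={'red':[((0,150,90),(5,255,255)),((174,150,90),(180,255,255))],'orange':[((8,190,170),(16,255,255))],'blue':[((105,150,80),(125,255,255))],'green':[((55,140,60),(75,255,255))]}
def blobs(im,col,amin=15):
    h=cv2.cvtColor(im,cv2.COLOR_BGR2HSV); m=0
    for a,b in RNG[col]: m=m|cv2.inRange(h,a,b)
    n,l,s,c=cv2.connectedComponentsWithStats(m)
    r=[(int(s[i,4]),c[i].round(1).tolist(),s[i,:4].tolist()) for i in range(1,n) if s[i,4]>=amin]
    return sorted(r,key=lambda t:-t[0]),m
E
python3 - <<'E'
from h import *
ims={n:cap(n) for n in ('scene','side')}
for c in RNG:
    for n in ims: print(c,n,blobs(ims[n][0],c)[0][:4])
im=ims['scene'][0]; cv2.imwrite('pics/dock.png',cv2.resize(im[135:285,140:340],None,fx=4,fy=4,interpolation=cv2.INTER_CUBIC))
P=ims['scene'][1]
print(onz(P,[[365,295],[419,265],[480,318],[430,352]],0.003).round(3))
print(onz(P,[[213,230],[247,274],[287,200]],0.032).round(3))
E
```

```text
red scene [(209, [262.6, 217.8], [256, 209, 15, 19])]
red side [(140, [280.2, 213.6], [275, 207, 12, 15])]
orange scene [(119, [224.2, 145.7], [219, 138, 11, 16]), (51, [214.1, 157.9], [208, 155, 13, 7])]
orange side []
blue scene [(151, [247.8, 171.8], [242, 165, 12, 15]), (63, [231.0, 179.6], [226, 176, 11, 8])]
blue side [(126, [228.6, 255.3], [224, 248, 10, 16]), (51, [242.9, 269.5], [238, 266, 11, 8])]
green scene [(128, [290.2, 151.1], [285, 144, 11, 15]), (50, [277.9, 162.0], [272, 159, 12, 7])]
green side []
[[0.536 0.255 0.003]
 [0.372 0.254 0.003]
 [0.373 0.424 0.003]
 [0.519 0.422 0.003]]
[[ 0.74  -0.065  0.032]
 [ 0.733  0.1    0.032]
 [ 0.525 -0.075  0.032]]
```

View pics/dock.png

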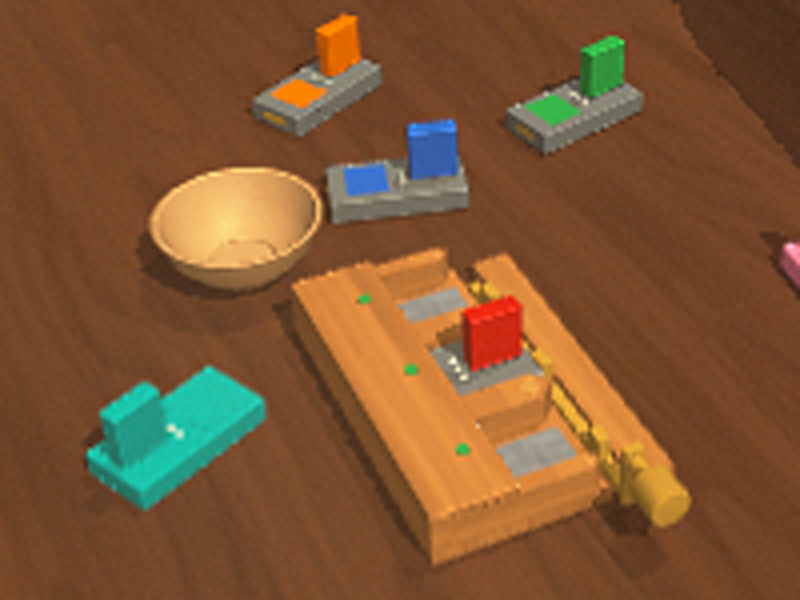

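The dock crop shows only the middle bay occupied, with its red fin at (492,333) in the crop; bays 0 and 2 are empty. Three charged packs are present. I'll move the wrist camera over the area for precise measurements.

>>> drive_tool(targets=[[[0.027,-0.035,0.02],[0,0,0.05],1],[[0.027,-0.035,0.02],[0,0,0.05],1],[[0.027,-0.035,0.02],[0,0,0.05],1],[[0.027,-0.035,0.02],[0,0,0.05],1],[[0.027,-0.035,0.02],[0,0,0.048],1],[[0.027,-0.035,0.02],[0,0,0],1],[[0.027,-0.035,0.02],[0,0,0],1],[[0.027,-0.035,0.02],[0,0,0],1],[[0.027,-0.035,0.02],[0,0,0],1],[[0.011,-0.046,0],[0,0,0],1],[[0.011,-0.046,0],[0,0,0],1],[[0.011,-0.046,0],[0,0,0],1],[[0.011,-0.046,0],[0,0,0],1],[[0.011,-0.046,0],[0,0,0],1],[[0.011,-0.046,0],[0,0,0],1],[[0.011,-0.046,0],[0,0,0],1],[[0.011,-0.046,0],[0,0,0],1],[[0,0,0],[0,0,0],1],[[0,0,0],[0,0,0],1]])

```text
clock: 1.83
tcp_pos: [0.492, 0.0337, 0.4005]
eef_rot: [0.007, 3.141, 0.0]
wrist_force: [-0.5, 1.3, -0.3]
finger_gap: 0.0856
grasp_force: 0.0
```

```bash
python3 - <<'E'
from h import *
im,P=cap('wrist','w1'); np.save('pics/w1P.npy',P,allow_pickle=True)
print(bot.state()['tcp_pos'],bot.state()['eef_rot'],bot.state()['wrist_force'])
for c in RNG: print(c,blobs(im,c)[0][:4])
E
```

```text
[0.49179428 0.03574121 0.40032595] [-1.66293279e-03 -3.14149269e+00 -7.36579787e-04] [ 0.46358221  0.14436298 -0.39237089]
red [(260, [243.4, 247.9], [236, 234, 18, 28])]
orange [(203, [48.3, 225.2], [39, 217, 21, 17]), (181, [15.3, 208.6], [7, 199, 18, 20])]
blue [(583, [120.6, 216.7], [110, 196, 22, 43])]
green [(504, [80.6, 104.8], [68, 93, 27, 24]), (313, [98.9, 136.2], [88, 127, 22, 19])]
```

View pics/w1.png

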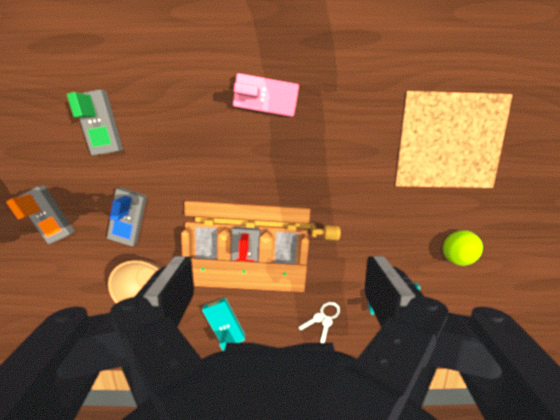

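The wrist view shows the dock spanning (183,202)-(309,292) with its red fin at (243,247) and knob at (330,233). Green is at (98,125), orange at (40,215), blue at (125,217) and the mat at (455,140). I'll shift for a second, closer view of the dock.

```bash
python3 - <<'E'
from h import *
P=np.load('pics/w1P.npy',allow_pickle=True).item()
o,_=ray(P,[[0,0]]);print('cam',o)
print('apron',onz(P,[[185,202],[309,208]],.01).round(3).tolist(),'hoodback',onz(P,[[306,291]],.039).round(3).tolist())
print('knob',onz(P,[[332,233]],.045).round(3).tolist(),'red',onz(P,[[243.4,247]],.068).round(3))
print('mat',onz(P,[[407,91],[511,94],[494,188],[397,186]],.003).round(3).tolist())
print('green',onz(P,[[80.6,104]],.058).round(3),onz(P,[[98.9,136.2]],.018).round(3))
print('orange',onz(P,[[23,204]],.058).round(3),onz(P,[[48.3,225.2]],.018).round(3))
print('bowl',onz(P,[[137,285]],.045).round(3))
E
```

```text
cam [0.42170779 0.03407295 0.51892327]
apron [[0.556, -0.136, 0.01], [0.568, 0.088, 0.01]] hoodback [[0.721, 0.083, 0.039]]
knob [[0.603, 0.125, 0.045]] red [[ 0.619 -0.026  0.068]]
mat [[0.368, 0.248, 0.003], [0.371, 0.427, 0.003], [0.533, 0.428, 0.003], [0.529, 0.247, 0.003]]
green [[ 0.389 -0.266  0.058]] [[ 0.438 -0.27   0.018]]
orange [[ 0.545 -0.395  0.058]] [[ 0.596 -0.394  0.018]]
bowl [[ 0.704 -0.229  0.045]]
```

>>> drive_tool(targets=[[[0.025,-0.017,-0.031],[0,0,0],1],[[0.025,-0.017,-0.031],[0,0,0],1],[[0.025,-0.017,-0.031],[0,0,0],1],[[0.025,-0.017,-0.031],[0,0,0],1],[[0,0,0],[0,0,0],1],[[0,0,0],[0,0,0],1],[[0,0,0],[0,0,0],1]])

```text
clock: 2.47
tcp_pos: [0.5718, -0.0168, 0.3015]
eef_rot: [0.003, -3.141, -0.001]
wrist_force: [-0.0, 0.3, 0.0]
finger_gap: 0.0853
grasp_force: 0.0
```

```bash
python3 - <<'E'
from h import *
im,P=cap('wrist','w2'); np.save('pics/w2P.npy',P,allow_pickle=True)
print(blobs(im,'red'))
cv2.imwrite('pics/w2x.png',cv2.resize(im[60:360,90:490],None,fx=2,fy=2))
E
```

```text
([(334, [269.6, 220.7], [264, 205, 12, 33]), (57, [267.9, 239.6], [257, 238, 24, 4])], array([[0, 0, 0, ..., 0, 0, 0],
       [0, 0, 0, ..., 0, 0, 0],
       [0, 0, 0, ..., 0, 0, 0],
       ...,
       [0, 0, 0, ..., 0, 0, 0],
       [0, 0, 0, ..., 0, 0, 0],
       [0, 0, 0, ..., 0, 0, 0]], shape=(420, 560), dtype=uint8))
```

View pics/w2x.png

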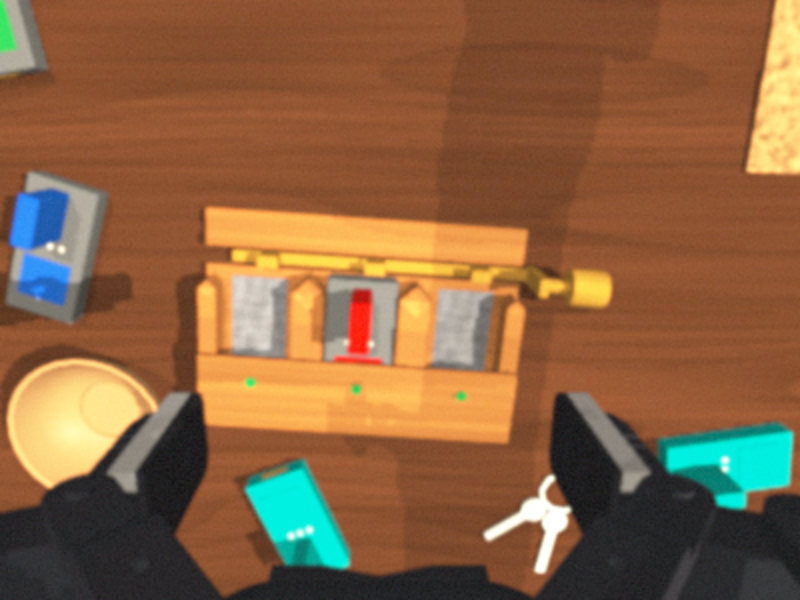

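>>> drive_tool(targets=[[[-0.04,0.04,0.0],[0,0,0],1],[[-0.03,0.04,0],[0,0,0],1],[[0,0.04,0],[0,0,0],1],[[0,0,0],[0,0,0],1],[[0,0,0],[0,0,0],1],[[0,0,0],[0,0,0],1]])

```text
clock: 3.02
tcp_pos: [0.5184, 0.0753, 0.3023]
eef_rot: [-0.002, 3.14, 0.001]
wrist_force: [-0.1, -0.7, -0.0]
finger_gap: 0.0851
grasp_force: 0.0
```

```bash
python3 - <<'E'
from h import *
im,P=cap('wrist','w3'); np.save('pics/w3P.npy',P,allow_pickle=True)
print(blobs(im,'red'))
o,_=ray(P,[[0,0]]);print(o)
cv2.imwrite('pics/w3x.png',cv2.resize(im[100:400,10:410],None,fx=2,fy=2))
E
```

```text
([(488, [204.1, 257.5], [196, 240, 23, 35])], array([[0, 0, 0, ..., 0, 0, 0],
       [0, 0, 0, ..., 0, 0, 0],
       [0, 0, 0, ..., 0, 0, 0],
       ...,
       [0, 0, 0, ..., 0, 0, 0],
       [0, 0, 0, ..., 0, 0, 0],
       [0, 0, 0, ..., 0, 0, 0]], shape=(420, 560), dtype=uint8))
[0.44795974 0.07519237 0.42064771]
```

View pics/w3x.png

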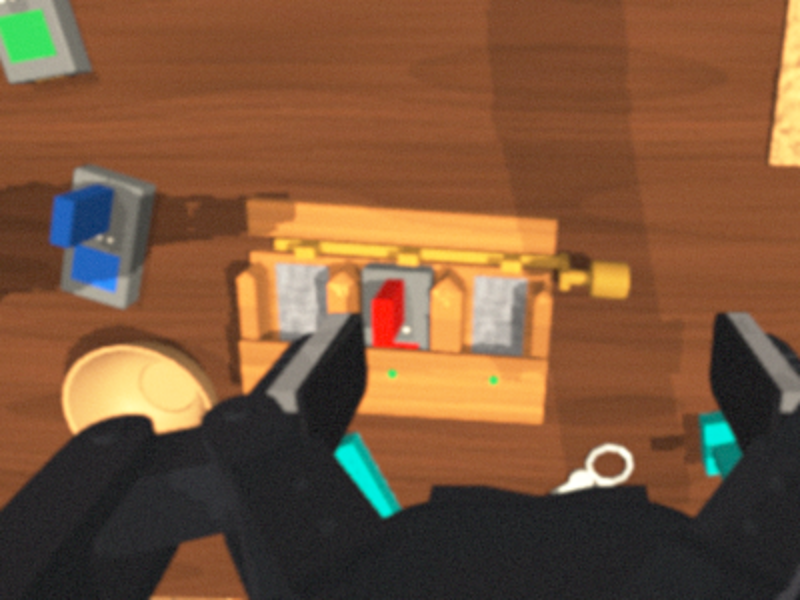

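w2x shows the apron front edge (205,207)-(528,229), the hood front edge (197,353)-(518,374), the hood's back right corner at (510,443) and the knob at (590,288). w3x shows the same edges at (247,198)-(557,218) and (239,340)-(549,356), the corner at (545,424) and the knob at (611,280). I'll triangulate these.

```bash
python3 - <<'E'
from h import *
P2=np.load('pics/w2P.npy',allow_pickle=True).item();P3=np.load('pics/w3P.npy',allow_pickle=True).item()
f2=lambda a:(90+a[0]/2,60+a[1]/2); f3=lambda a:(10+a[0]/2,100+a[1]/2)
L=[('apL',(205,207),(247,198),(-87,-113.5,10)),('apR',(528,229),(557,218),(-87,113.5,10)),('hfL',(197,353),(239,340),(12,-113.5,39)),('hfR',(518,374),(549,356),(12,113.5,39)),('hbR',(510,443),(545,424),(67,113.5,39)),
('dot1',(356,389),(392,374),None),('dot2',(461,396),(493,380),None),('knob',(590,288),(611,280),None)]
A_,B_=[],[]
for n,a,b,d in L:
    x,e=tri([(P2,f2(a)),(P3,f3(b))]); print(n,x.round(4),np.round(e[0],4))
    if d:
        A_.append(np.array(d)/1000)
        q=(onz(P2,[f2(a)],d[2]/1000)[0]+onz(P3,[f3(b)],d[2]/1000)[0])/2; B_.append(q)
A_=np.array(A_)[:,:2];B_=np.array(B_)[:,:2]
a=A_-A_.mean(0);b=B_-B_.mean(0)
th=np.arctan2((a[:,0]*b[:,1]-a[:,1]*b[:,0]).sum(),(a*b).sum());R=np.array([[np.cos(th),-np.sin(th)],[np.sin(th),np.cos(th)]])
t=B_.mean(0)-R@A_.mean(0); print('dock',t.round(4),'yaw',th.round(4)); print(((A_@R.T+t-B_)*1000).round(1).tolist())
np.save('dock.npy',np.r_[t,th])
for n,p in dict(bay0=(5,-75),bay1=(5,0),bay2=(5,75),knob=(-54,152)).items(): print(n,(R@np.array(p)/1000+t).round(4))
for P,f,p in((P2,f2,(590,288)),(P3,f3,(611,280))):print(onz(P,[f(p)],.045).round(4))
E
```

```text
apL [ 0.5546 -0.1398  0.0044] 0.0003
apR [0.569  0.0901 0.0082] 0.0006
hfL [ 0.6524 -0.143   0.0395] 0.0002
hfR [0.6706 0.0845 0.0308] 0.0009
hbR [0.7235 0.0812 0.0383] 0.0002
dot1 [ 0.6784 -0.0318  0.0417] 0.0001
dot2 [0.6836 0.0427 0.0415] 0.0002
knob [0.6042 0.127  0.0408] 0.0
dock [ 0.648 -0.029] yaw -0.0632
[[0.5, 0.7], [-0.3, -0.0], [0.2, 0.2], [0.7, 0.1], [-1.0, -1.0]]
bay0 [ 0.6482 -0.1041]
bay1 [ 0.653  -0.0293]
bay2 [0.6577 0.0456]
knob [0.6037 0.1261]
[[0.6031 0.1254 0.045 ]]
[[0.6025 0.1264 0.045 ]]
```

>>> drive_tool(targets=[[[0.0076,0.0047,-0.0134],[0,0,-0.0778],1],[[0.0076,0.0047,-0.0134],[0,0,-0.0778],1],[[0.0076,0.0047,-0.0134],[0,0,-0.0778],1],[[0.0076,0.0047,-0.0134],[0,0,-0.0778],1],[[0.0076,0.0047,-0.0134],[0,0,-0.0778],1],[[0.0076,0.0047,-0.0134],[0,0,-0.0778],1],[[0.0076,0.0047,-0.0134],[0,0,-0.0778],1],[[0.0076,0.0047,-0.0134],[0,0,-0.0778],1],[[0.0076,0.0047,-0.0134],[0,0,-0.0778],1],[[0.0076,0.0047,-0.0134],[0,0,-0.0778],1],[[0.0076,0.0047,-0.0134],[0,0,-0.0778],1],[[0.0076,0.0047,-0.0134],[0,0,-0.0778],1],[[0.0076,0.0047,-0.0134],[0,0,-0.0778],1],[[0.0076,0.0047,-0.0134],[0,0,-0.0778],1],[[0,0,0],[0,0,0],1],[[0,0,0],[0,0,0],1],[[0,0,0],[0,0,0],1],[[0,0,0],[0,0,0],1]])

```text
clock: 4.57
tcp_pos: [0.6038, 0.127, 0.1521]
eef_rot: [2.288, 2.152, 0.002]
wrist_force: [0.8, -0.7, 0.7]
finger_gap: 0.0856
grasp_force: 0.0
```

```bash
cat >> h.py <<'E'
from scipy.spatial.transform import Rotation as Ro
def st(goal=None,yang=None):
    s=bot.state(); p=np.array(s['tcp_pos']); R=Ro.from_rotvec(s['eef_rot']).as_matrix(); y=np.arctan2(R[1,1],R[0,1])
    print('t%.1f'%s['clock'],'tcp',p.round(4),'yang',y.round(4),'z',R[:,2].round(3),'F',np.round(s['wrist_force'],1),'gap',round(float(s['finger_gap']),4),'g',round(float(s['grasp_force']),1),'q7',np.round(s['qpos'],2).tolist())
    if goal is not None: print('units',((np.array(goal)-p)/.8).round(4).tolist())
    if yang is not None:
        d=(yang-y+np.pi/2)%np.pi-np.pi/2; print('turn',round(d/1.5,4))
E
python3 -c "
from h import *
st([.604,.128,.044],-.063)"
```

```text
t4.6 tcp [0.6038 0.127  0.1521] yang -0.0609 z [ 0.001  0.    -1.   ] F [ 0.8 -0.7  0.7] gap 0.0856 g 0.0 q7 [-0.69, 0.42, 0.53, 1.64, -0.23, 1.14, -0.17]
units [0.0002, 0.0013, -0.1351]
turn -0.0014
```

>>> drive_tool(targets=[[[0,0.0013,-0.034],[0,0,0],1],[[0,0,-0.034],[0,0,0],1],[[0,0,-0.034],[0,0,0],1],[[0,0,-0.033],[0,0,0],1],[[0,0,0],[0,0,0],1],[[0,0,0],[0,0,0],0.2],[[0,0,0],[0,0,0],0],[[0,0,0],[0,0,0],0],[[0,0,0],[0,0,0],0],[[0,0,0],[0,0,0],0],[[0,0,0],[0,0,0],0],[[0,0,0],[0,0,0],0],[[0,0,0],[0,0,0],0]])

```text
clock: 5.65
tcp_pos: [0.6048, 0.1289, 0.0447]
eef_rot: [2.289, 2.15, 0.005]
wrist_force: [0.5, -0.2, 7.0]
finger_gap: 0.0243
grasp_force: 58.6
```

>>> drive_tool(targets=[[[0.0006,0.01,0],[0,0,0],0],[[0.0006,0.01,0],[0,0,0],0],[[0.0006,0.01,0],[0,0,0],0],[[0.0006,0.01,0],[0,0,0],0],[[0,0,0],[0,0,0],0],[[0,0,0],[0,0,0],0],[[0,0,0],[0,0,0],0],[[0,0,0],[0,0,0],0],[[0,0,0],[0,0,0],0]])

```text
clock: 6.4
tcp_pos: [0.6069, 0.159, 0.0447]
eef_rot: [2.29, 2.147, 0.002]
wrist_force: [0.3, -5.6, 8.2]
finger_gap: 0.024
grasp_force: 59.6
```

>>> drive_tool(targets=[[[0,0,0],[0,0,0],1],[[0,0,0],[0,0,0],1],[[0,0,0],[0,0,0],1],[[0,0,0],[0,0,0],1],[[0,0,0],[0,0,0],1],[[0,0,0],[0,0,0],1],[[0,0,0.04],[0,0,0],1],[[0,0,0.04],[0,0,0],1],[[0,0,0.04],[0,0,0],1],[[0,0,0.04],[0,0,0],1]])

```text
clock: 7.23
tcp_pos: [0.6052, 0.1605, 0.1724]
eef_rot: [-2.29, -2.15, 0.0]
wrist_force: [0.9, -0.7, -0.7]
finger_gap: 0.0853
grasp_force: 0.0
```

>>> drive_tool(targets=[[[0.0017,-0.0167,0],[0,0,0.0748],1],[[0.0017,-0.0167,0],[0,0,0.0748],1],[[0.0017,-0.0167,0],[0,0,0.0748],1],[[0.0017,-0.0167,0],[0,0,0.0748],1],[[0.0017,-0.0167,0],[0,0,0.0748],1],[[0.0017,-0.0167,0],[0,0,0.0748],1],[[0.0017,-0.0167,0],[0,0,0.0748],1],[[0.0017,-0.0167,0],[0,0,0.0748],1],[[0.0017,-0.0167,0],[0,0,0.0748],1],[[0.0017,-0.0167,0],[0,0,0.0748],1],[[0.0017,-0.0167,0],[0,0,0.0748],1],[[0.0017,-0.0167,0],[0,0,0.0748],1],[[0.0017,-0.0167,0],[0,0,0.0748],1],[[0.0017,-0.0167,0],[0,0,0.0748],1],[[0,0,0],[0,0,0],1],[[0,0,0],[0,0,0],1],[[0,0,0],[0,0,0],1]])

```text
clock: 8.65
tcp_pos: [0.6244, -0.0252, 0.1709]
eef_rot: [-0.104, -3.14, -0.001]
wrist_force: [0.4, -0.3, -0.4]
finger_gap: 0.0855
grasp_force: 0.0
```

```bash
python3 - <<'E'
from h import *
st([.6255,-.0276,.060],np.pi/2-.063)
im,P=cap('wrist','w4'); np.save('pics/w4P.npy',P,allow_pickle=True)
print(blobs(im,'red')[0])
d=np.load('dock.npy');R=np.array([[np.cos(d[2]),-np.sin(d[2])],[np.sin(d[2]),np.cos(d[2])]])
im2,Ps=cap('scene'); 
q=[]
for y in(.152,.182): q.append(proj(Ps,[*(R@[-.054,y]+d[:2]),.036])[0]); 
h=cv2.cvtColor(im2,cv2.COLOR_BGR2HSV)
print('knob proj home/out',np.round(q,1).tolist())
c=im2[225:285,270:340]; a=cv2.resize(c,(560,480),interpolation=cv2.INTER_CUBIC)
cv2.imwrite('pics/k.png',np.vstack([a[:300],cv2.resize(im,(400,300))[:, :].copy() if False else cv2.copyMakeBorder(cv2.resize(im,(400,300)),0,0,0,160,0)]))
E
```

```text
t8.7 tcp [ 0.6244 -0.0252  0.1709] yang 1.5048 z [-0.     0.001 -1.   ] F [ 0.4 -0.3 -0.4] gap 0.0855 g 0.0 q7 [-0.28, 0.4, 0.32, 1.58, -0.13, 1.18, 1.57]
units [0.0014, -0.0029, -0.1387]
turn 0.002
[(819, [274.2, 211.5], [266, 187, 18, 50]), (140, [275.0, 240.5], [258, 239, 35, 4])]
knob proj home/out [[305.0, 258.0], [312.1, 267.1]]
```

View pics/k.png

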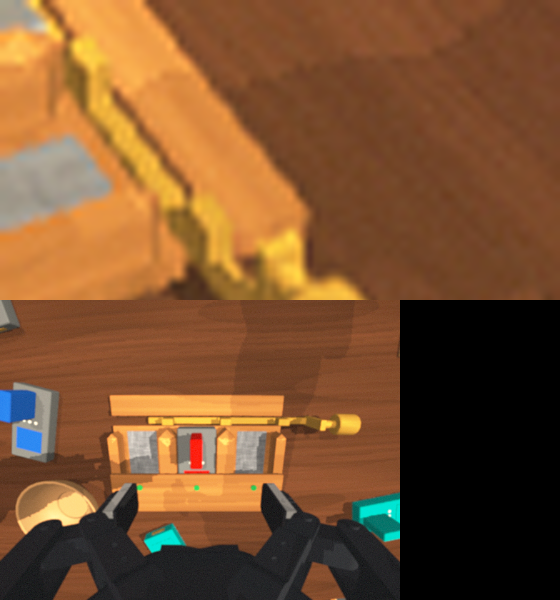

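The wrist view shows the knob clearly out, with the teeth beside the mouths and the red fin central. Now I'll grip the spent pack.

>>> drive_tool(targets=[[[0.0014,-0.0029,-0.035],[0,0,0],1],[[0,0,-0.035],[0,0,0],1],[[0,0,-0.035],[0,0,0],1],[[0,0,-0.032],[0,0,0],1],[[0,0,0],[0,0,0],1],[[0,0,0],[0,0,0],0],[[0,0,0],[0,0,0],0],[[0,0,0],[0,0,0],0],[[0,0,0],[0,0,0],0],[[0,0,0],[0,0,0],0],[[0,0,0],[0,0,0],0],[[0,0,0],[0,0,0],0]])

```text
clock: 9.75
tcp_pos: [0.6261, -0.0288, 0.0624]
eef_rot: [0.099, 3.139, 0.0]
wrist_force: [-0.5, -0.7, 5.3]
finger_gap: 0.0131
grasp_force: 59.1
```

>>> drive_tool(targets=[[[-0.015,0.001,0],[0,0,0],0],[[-0.015,0.001,0],[0,0,0],0],[[-0.015,0.001,0],[0,0,0],0],[[-0.015,0.001,0],[0,0,0],0],[[-0.015,0.001,0],[0,0,0],0],[[0,0,0],[0,0,0],0],[[0,0,0],[0,0,0],0]])

```text
clock: 10.33
tcp_pos: [0.5649, -0.0246, 0.0622]
eef_rot: [-0.099, -3.139, -0.001]
wrist_force: [-6.9, 0.6, 12.7]
finger_gap: 0.0131
grasp_force: 60.7
```

>>> drive_tool(targets=[[[0,0,0.02],[0,0,0],0],[[0,0,0.03],[0,0,0],0],[[0,0,0.035],[0,0,0],0],[[0,0,0.035],[0,0,0],0],[[0,0,0.02],[0,0,0],0],[[0,0,0],[0,0,0],0],[[0,0,0],[0,0,0],0]])

```text
clock: 10.92
tcp_pos: [0.5657, -0.0246, 0.1733]
eef_rot: [0.098, 3.14, 0.001]
wrist_force: [-0.7, 0.2, -3.1]
finger_gap: 0.0129
grasp_force: 58.9
```

>>> drive_tool(targets=[[[-0.0125,0.0324,0],[0,0,0],0],[[-0.0125,0.0324,0],[0,0,0],0],[[-0.0125,0.0324,0],[0,0,0],0],[[-0.0125,0.0324,0],[0,0,0],0],[[-0.0125,0.0324,0],[0,0,0],0],[[-0.0125,0.0324,0],[0,0,0],0],[[-0.0125,0.0324,0],[0,0,0],0],[[-0.0125,0.0324,0],[0,0,0],0],[[-0.0125,0.0324,0],[0,0,0],0],[[-0.0125,0.0324,0],[0,0,0],0],[[-0.0125,0.0324,0],[0,0,0],0],[[-0.0125,0.0324,0],[0,0,0],0],[[-0.0125,0.0324,0],[0,0,0],0],[[-0.0125,0.0324,0],[0,0,0],0],[[0,0,0],[0,0,0],0],[[0,0,0],[0,0,0],0],[[0,0,0],[0,0,0],0]])

```text
clock: 12.33
tcp_pos: [0.4252, 0.3372, 0.1717]
eef_rot: [-0.099, -3.138, 0.004]
wrist_force: [-1.0, -0.9, -2.2]
finger_gap: 0.0128
grasp_force: 59.1
```

```bash
python3 - <<'E'
from h import *
st([.425,.338,.056],None)
im,P=cap('wrist'); im2,P2=cap('side')
print(blobs(im2,'red')[0][:3])
cv2.imwrite('pics/held.png',np.hstack([cv2.resize(im,(400,300)),cv2.resize(im2[80:230,180:380],(400,300),interpolation=cv2.INTER_CUBIC)]))
E
```

```text
t12.3 tcp [0.4252 0.3372 0.1717] yang 1.5079 z [-0.002 -0.002 -1.   ] F [-1.  -0.9 -2.2] gap 0.0128 g 59.1 q7 [-0.8, 0.22, 0.05, 1.79, -0.01, 1.14, 0.76]
units [-0.0002, 0.001, -0.1446]
[(31, [275.1, 123.2], [271, 121, 9, 5]), (20, [265.4, 115.1], [264, 110, 3, 12])]
```

View pics/held.png

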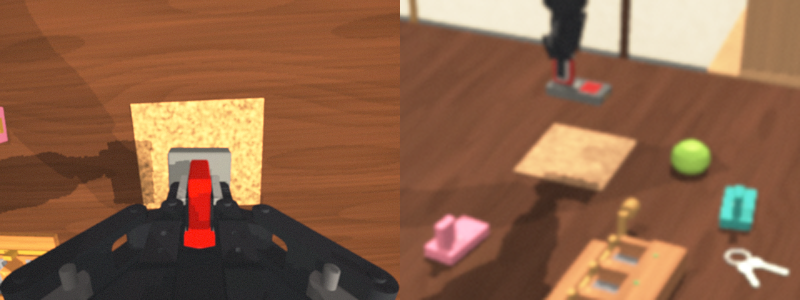

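The pack is held level over the mat (wrist panel: red fin (200,190), mat (200,150)). Lowering it now.

>>> drive_tool(targets=[[[0,0,-0.035],[0,0,0],0],[[0,0,-0.035],[0,0,0],0],[[0,0,-0.035],[0,0,0],0],[[0,0,-0.02],[0,0,0],0],[[0,0,-0.01],[0,0,0],0],[[0,0,-0.008],[0,0,0],0],[[0,0,0],[0,0,0],0],[[0,0,0],[0,0,0],0],[[0,0,-0.001],[0,0,0],0.4],[[0,0,0],[0,0,0],0.6],[[0,0,0],[0,0,0],0.6],[[0,0,0],[0,0,0],0.6],[[0,0,0],[0,0,0],0.6],[[0,0,0.03],[0,0,0],0.6],[[0,0,0.04],[0,0,0],1],[[0,0,0.05],[0,0,0],1],[[0,0,0.05],[0,0,0],1],[[0,0,0.05],[0,0,0],1]])

```text
clock: 13.93
tcp_pos: [0.4253, 0.3379, 0.2364]
eef_rot: [0.099, 3.14, 0.0]
wrist_force: [0.6, 1.0, -0.5]
finger_gap: 0.0852
grasp_force: 0.0
```

>>> drive_tool(targets=[[[0.0038,-0.0408,0.0056],[0,0,0],1],[[0.0038,-0.0408,0.0056],[0,0,0],1],[[0.0038,-0.0408,0.0056],[0,0,0],1],[[0.0038,-0.0408,0.0056],[0,0,0],1],[[0.0038,-0.0408,0.0056],[0,0,0],1],[[0.0038,-0.0408,0.0056],[0,0,0],1],[[0.0038,-0.0408,0.0056],[0,0,0],1],[[0.0038,-0.0408,0.0056],[0,0,0],1],[[0.0038,-0.0408,0.0056],[0,0,0],1],[[0.0038,-0.0408,0.0056],[0,0,0],1],[[0.0038,-0.0408,0.0056],[0,0,0],1],[[0.0038,-0.0408,0.0056],[0,0,0],1],[[0.0038,-0.0408,0.0056],[0,0,0],1],[[0.0038,-0.0408,0.0056],[0,0,0],1],[[0.0038,-0.0408,0.0056],[0,0,0],1],[[0.0038,-0.0408,0.0056],[0,0,0],1],[[0.0038,-0.0408,0.0056],[0,0,0],1],[[0.0038,-0.0408,0.0056],[0,0,0],1],[[0,0,0],[0,0,0],1],[[0,0,0],[0,0,0],1]])

```text
clock: 15.6
tcp_pos: [0.4798, -0.2513, 0.315]
eef_rot: [-0.104, -3.14, 0.001]
wrist_force: [-0.0, -0.0, 0.3]
finger_gap: 0.0855
grasp_force: 0.0
```

```bash
python3 - <<'E'
from h import *
st()
im,P=cap('wrist','w5'); np.save('pics/w5P.npy',P,allow_pickle=True)
for c in RNG: print(c,blobs(im,c)[0][:4])
s,Ps=cap('scene','s5'); print([ (c,blobs(s,c)[0][:2]) for c in RNG])
E
```

```text
t15.6 tcp [ 0.4798 -0.2513  0.315 ] yang 1.5043 z [-0.    -0.001 -1.   ] F [-0.  -0.   0.3] gap 0.0855 g 0.0 q7 [-0.2, 0.12, 0.67, 1.62, -0.08, 1.42, 1.97]
red []
orange [(286, [173.3, 233.5], [157, 221, 28, 32]), (19, [190.1, 260.4], [185, 256, 8, 12])]
blue [(247, [280.2, 256.0], [270, 245, 24, 21]), (182, [290.8, 228.8], [285, 216, 14, 31])]
green [(455, [264.1, 146.5], [252, 135, 26, 24]), (321, [254.0, 108.8], [246, 94, 17, 30])]
[('red', [(267, [436.6, 289.3], [427, 279, 21, 22]), (202, [415.9, 304.9], [406, 297, 21, 17])]), ('orange', [(115, [224.4, 145.8], [219, 138, 11, 16]), (52, [214.2, 157.9], [208, 155, 13, 7])]), ('blue', [(151, [247.8, 171.8], [242, 165, 12, 15]), (62, [231.0, 179.6], [226, 176, 11, 8])]), ('green', [(127, [290.2, 151.1], [285, 144, 11, 15]), (50, [277.9, 162.0], [272, 159, 12, 7])])]
```

View pics/w5.png

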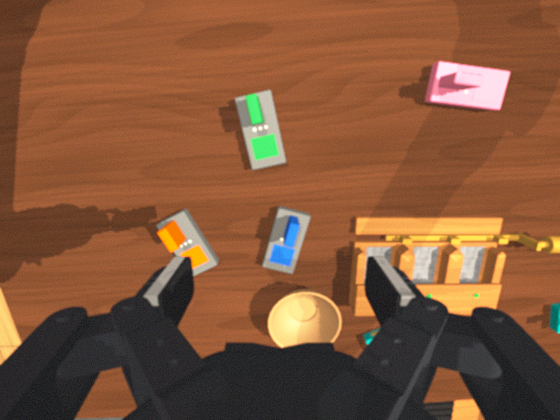

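w5 shows green with its fin at (254,108) and patch at (264,147), orange with its fin at (172,236) and patch at (193,256), and blue with its fin at (290,229) and patch at (280,256). The bowl at (305,320) is close to blue's nose. I'll compute the poses.

```bash
cat >> h.py <<'E'
def packs(im,P,cols=('green','orange','blue')):
    h=cv2.cvtColor(im,cv2.COLOR_BGR2HSV); grey=cv2.inRange(h,(0,0,60),(180,70,255))
    out={}
    for c in cols:
        b,m=blobs(im,c,40)
        if not b: continue
        near=np.zeros_like(m); cx,cy=np.mean([t[1] for t in b[:2]],0); cv2.circle(near,(int(cx),int(cy)),70,255,-1)
        u=cv2.morphologyEx((grey|m)&near,cv2.MORPH_CLOSE,np.ones((5,5),np.uint8))
        u=cv2.morphologyEx(u,cv2.MORPH_OPEN,np.ones((5,5),np.uint8))
        cs=cv2.findContours(u,cv2.RETR_EXTERNAL,cv2.CHAIN_APPROX_NONE)[0]
        k=max(cs,key=lambda k:cv2.pointPolygonTest(k,b[-1 if len(b)==1 else 1][1],True))
        W=onz(P,k[:,0],.012)[:,:2]; r=cv2.minAreaRect((W*1000).astype(np.float32))
        (x,y),(w,hh),a=r; a=np.radians(a if w>hh else a+90)
        print(c,'rect c',round(x/1000,4),round(y/1000,4),'size',round(max(w,hh)),round(min(w,hh)),'ang',round(a,3),'blobs',[ (t[0],onz(P,[t[1]],z)[0,:2].round(4).tolist()) for t in b[:2] for z in (.018,.04)])
        out[c]=r
    return out
E
python3 - <<'E'
from h import *
im=cv2.imread('pics/w5.png');P=np.load('pics/w5P.npy',allow_pickle=True).item();packs(im,P)
s=cv2.imread('pics/s5.png');Ps=vision.camera_params('scene')
f={'green':((264.1,146.5),(277.9,162),(254,108.8),(290.2,151.1)),'orange':(None,None,(173.3,233.5),(224.4,145.8)),'blue':((280.2,256),(231,179.6),(290.8,228.8),(247.8,171.8))}
for c,(a,b,d,e) in f.items():
    if a: print(c,'patch',tri([(P,a),(Ps,b)]))
    print(c,'fin',tri([(P,d),(Ps,e)]))
E
```

```text
green rect c 0.4163 -0.2729 size 102 52 ang 0.15 blobs [(455, [0.4378, -0.2694]), (455, [0.4363, -0.2681]), (321, [0.3868, -0.279]), (321, [0.388, -0.2773])]
orange rect c 0.6 -0.4387 size 153 105 ang 2.082 blobs [(286, [0.5581, -0.4183]), (286, [0.5503, -0.4092])]
blue rect c 0.5836 -0.2483 size 104 52 ang 2.809 blobs [(247, [0.6062, -0.2578]), (247, [0.5958, -0.2572]), (182, [0.5623, -0.2389]), (182, [0.5542, -0.2393])]
green patch (array([ 0.43732568, -0.26906644,  0.01695236]), [np.float64(0.0006177346113435897), np.float64(0.0006177346113437433)])
green fin (array([ 0.38744665, -0.27727342,  0.03678068]), [np.float64(0.0004451290947889741), np.float64(0.0004451290947888403)])
orange fin (array([ 0.55146834, -0.41045042,  0.03790564]), [np.float64(0.0005260668493756009), np.float64(0.000526066849375684)])
blue patch (array([ 0.60467125, -0.2567633 ,  0.01758743]), [np.float64(0.0018601233913892719), np.float64(0.0018601233913891312)])
blue fin (array([ 0.55554259, -0.23938198,  0.03708518]), [np.float64(0.0002711098456990833), np.float64(0.00027110984569901734)])
```

>>> drive_tool(targets=[[[-0.0164,-0.0046,-0.0348],[0,0,0.0211],1],[[-0.0164,-0.0046,-0.0348],[0,0,0.0211],1],[[-0.0164,-0.0046,-0.0348],[0,0,0.0211],1],[[-0.0164,-0.0046,-0.0348],[0,0,0.0211],1],[[-0.0164,-0.0046,-0.0348],[0,0,0.0211],1],[[-0.0164,-0.0046,-0.0348],[0,0,0.0211],1],[[-0.0164,-0.0046,-0.0348],[0,0,0.0211],1],[[0,0,0],[0,0,0],1],[[0,0,-0.029],[0,0,0],1],[[0,0,-0.029],[0,0,0],1],[[0,0,-0.028],[0,0,0],1],[[0,0,0],[0,0,0],1],[[0,0,0],[0,0,0],0],[[0,0,0],[0,0,0],0],[[0,0,0],[0,0,0],0],[[0,0,0],[0,0,0],0],[[0,0,0],[0,0,0],0],[[0,0,0],[0,0,0],0],[[0,0,0],[0,0,0],0]])

```text
clock: 17.28
tcp_pos: [0.3889, -0.2754, 0.0519]
eef_rot: [-0.249, 3.131, -0.0]
wrist_force: [-1.3, 0.2, 7.1]
finger_gap: 0.0132
grasp_force: 61.5
```

```bash
cat >> h.py <<'E'
def dk(p):  # dock -> world
    d=np.load('dock.npy');c,s=np.cos(d[2]),np.sin(d[2]); return np.array([c*p[0]-s*p[1]+d[0],s*p[0]+c*p[1]+d[1]])
E
python3 -c "
from h import *
st([*dk([-.1125,.075]),.15],np.pi/2-.063)"
```

```text
t17.3 tcp [ 0.3889 -0.2754  0.0519] yang 1.7296 z [ 0.001 -0.    -1.   ] F [-1.3  0.2  7.1] gap 0.0132 g 61.5 q7 [-0.06, 0.28, 0.65, 2.08, -0.22, 0.85, 2.45]
units [0.1894, 0.4104, 0.1227]
turn -0.1478
```

>>> drive_tool(targets=[[[0,0,0.02],[0,0,0],0],[[0,0,0.03],[0,0,0],0],[[0,0,0.04],[0,0,0],0],[[0,0,0.033],[0,0,0],0],[[0.0143,0.0343,0],[0,0,-0.0123],0],[[0.0143,0.0343,0],[0,0,-0.0123],0],[[0.0143,0.0343,0],[0,0,-0.0123],0],[[0.0143,0.0343,0],[0,0,-0.0123],0],[[0.0143,0.0343,0],[0,0,-0.0123],0],[[0.0143,0.0343,0],[0,0,-0.0123],0],[[0.0143,0.0343,0],[0,0,-0.0123],0],[[0.0143,0.0343,0],[0,0,-0.0123],0],[[0.0143,0.0343,0],[0,0,-0.0123],0],[[0.0143,0.0343,0],[0,0,-0.0123],0],[[0.0143,0.0343,0],[0,0,-0.0123],0],[[0.0143,0.0343,0],[0,0,-0.0123],0],[[0,0,0],[0,0,0],0],[[0,0,0],[0,0,0],0],[[0,0,0],[0,0,0],0]])

```text
clock: 18.87
tcp_pos: [0.5252, 0.0535, 0.1491]
eef_rot: [-0.099, -3.139, 0.001]
wrist_force: [0.9, 0.5, -2.9]
finger_gap: 0.013
grasp_force: 60.2
```

```bash
python3 - <<'E'
from h import *
st([*dk([-.127,.075]),.064],np.pi/2-.063)
im,P=cap('wrist','w6')
for t in blobs(im,'green')[0][:3]: print(t)
s,Ps=cap('scene'); print([ (c,blobs(s,c)[0][:2]) for c in ('orange','blue','green')])
# predicted patch pixel for held pack, assumed patch 23 mm ahead of origin, top 18 above underside(=tcp-.0519)
p=bot.state()['tcp_pos']; print(proj(P,[p[0]+.0505*np.cos(.063),p[1]-.0505*np.sin(.063),p[2]-.0339]).round(1))
E
```

```text
t18.9 tcp [0.5252 0.0535 0.1491] yang 1.508 z [-0.001 -0.001 -1.   ] F [ 0.9  0.5 -2.9] gap 0.013 g 60.2 q7 [-0.55, 0.21, 0.41, 1.87, -0.1, 1.08, 1.4]
units [0.001, 0.0005, -0.1064]
turn -0.0002
(3911, [278.9, 291.2], [257, 226, 45, 123])
[('orange', [(105, [224.2, 146.9], [219, 141, 11, 13]), (36, [215.0, 158.3], [210, 156, 11, 6])]), ('blue', [(37, [248.5, 168.0], [242, 165, 12, 12])]), ('green', [(114, [298.7, 207.0], [290, 202, 18, 11]), (20, [314.2, 200.0], [313, 196, 4, 8])])]
[[277.8 328.3]]
```

>>> drive_tool(targets=[[[0.001,0.0005,-0.036],[0,0,0],0],[[0,0,-0.036],[0,0,0],0],[[0,0,-0.024],[0,0,0],0],[[0,0,-0.01],[0,0,0],0],[[0,0,0],[0,0,0],0],[[0,0,0],[0,0,0],0],[[0.0122,-0.0008,0],[0,0,0],0],[[0.0122,-0.0008,0],[0,0,0],0],[[0.0122,-0.0008,0],[0,0,0],0],[[0.0122,-0.0008,0],[0,0,0],0],[[0.0122,-0.0008,0],[0,0,0],0],[[0,0,0],[0,0,0],0]])

```text
clock: 19.97
tcp_pos: [0.578, 0.0507, 0.0663]
eef_rot: [0.099, 3.137, -0.0]
wrist_force: [0.4, -2.1, -2.7]
finger_gap: 0.0135
grasp_force: 60.4
```

```bash
python3 -c "
from h import *
st([*dk([-.0225,.075]),.064],np.pi/2-.063)"
```

```text
t20.0 tcp [0.578  0.0507 0.0663] yang 1.5074 z [ 0.003 -0.    -1.   ] F [ 0.4 -2.1 -2.7] gap 0.0135 g 60.4 q7 [-0.48, 0.43, 0.39, 1.8, -0.19, 0.95, 1.49]
units [0.0654, -0.0043, -0.0028]
turn 0.0003
```

>>> drive_tool(targets=[[[0,0,-0.004],[0,0,0],0],[[0,0,0],[0,0,0],0],[[0,0,0],[0,0,0],0],[[0.0122,-0.0008,0],[0,0,0],0],[[0.0122,-0.0008,0],[0,0,0],0],[[0.0122,-0.0008,0],[0,0,0],0],[[0.0122,-0.0008,0],[0,0,0],0],[[0.0062,-0.0004,0],[0,0,0],0],[[0,0,0],[0,0,0],0],[[0,0,0],[0,0,0],0]])

```text
clock: 20.8
tcp_pos: [0.6193, 0.0481, 0.0619]
eef_rot: [0.099, 3.14, -0.0]
wrist_force: [-0.5, -3.5, -0.5]
finger_gap: 0.0131
grasp_force: 60.8
```

```bash
python3 -c "
from h import *
st([*dk([-.0225,.075]),.062],np.pi/2-.063)"
```

```text
t20.8 tcp [0.6193 0.0481 0.0619] yang 1.5077 z [ 0. -0. -1.] F [-0.5 -3.5 -0.5] gap 0.0131 g 60.8 q7 [-0.45, 0.52, 0.38, 1.69, -0.22, 0.98, 1.52]
units [0.0137, -0.0009, 0.0001]
turn 0.0
```

>>> drive_tool(targets=[[[0.004,-0.0003,0],[0,0,0],0],[[0.004,-0.0003,0],[0,0,0],0],[[0.004,-0.0003,0],[0,0,0],0],[[0,0,0],[0,0,0],0],[[0,0,0],[0,0,0],0]])

```text
clock: 21.22
tcp_pos: [0.6279, 0.0474, 0.0619]
eef_rot: [-0.099, -3.138, 0.0]
wrist_force: [-5.7, -3.4, 5.0]
finger_gap: 0.0133
grasp_force: 61.5
```

>>> drive_tool(targets=[[[0.002,0,0],[0,0,0],0],[[0.002,-0.0001,0],[0,0,0],0],[[0,0,0],[0,0,0],0],[[0,0,0],[0,0,0],0]])

```text
clock: 21.55
tcp_pos: [0.6307, 0.0473, 0.0619]
eef_rot: [-0.099, -3.137, 0.0]
wrist_force: [-8.1, -4.5, 7.1]
finger_gap: 0.0132
grasp_force: 62.0
```

>>> drive_tool(targets=[[[0.002,0,0],[0,0,0],0],[[0.002,-0.0001,0],[0,0,0],0],[[0,0,0],[0,0,0],0],[[0,0,0],[0,0,0],0]])

```text
clock: 21.88
tcp_pos: [0.6318, 0.0473, 0.062]
eef_rot: [-0.099, -3.132, -0.0]
wrist_force: [-22.3, -3.7, 19.1]
finger_gap: 0.0127
grasp_force: 63.6
```

>>> drive_tool(targets=[[[-0.002,0,0],[0,0,0],0.3],[[0,0,0],[0,0,0],0.6],[[0,0,0],[0,0,0],0.6],[[0,0,0],[0,0,0],0.6],[[0,0,0],[0,0,0],0.6],[[0,0,0.04],[0,0,0],0.6],[[0,0,0.05],[0,0,0],1],[[0,0,0.05],[0,0,0],1],[[0,0,0.05],[0,0,0],1],[[-0.018,-0.04,0.012],[0,0,0],1],[[-0.018,-0.04,0.012],[0,0,0],1],[[-0.018,-0.04,0.012],[0,0,0],1],[[-0.018,-0.04,0.012],[0,0,0],1],[[-0.018,-0.04,0.012],[0,0,0],1],[[-0.018,-0.04,0.012],[0,0,0],1],[[-0.018,-0.04,0.012],[0,0,0],1],[[-0.018,-0.04,0.012],[0,0,0],1],[[-0.018,-0.04,0.012],[0,0,0],1],[[0,-0.04,0],[0,0,0],1],[[0,0,0],[0,0,0],1]])

```text
clock: 23.55
tcp_pos: [0.5018, -0.2793, 0.3012]
eef_rot: [0.111, 3.138, -0.005]
wrist_force: [1.0, -0.7, 0.1]
finger_gap: 0.0853
grasp_force: 0.0
```

>>> drive_tool(targets=[[[0,0,0],[0,0,0],1],[[0,0,0],[0,0,0],1],[[0,0,0],[0,0,0],1]])

```text
clock: 23.8
tcp_pos: [0.5047, -0.271, 0.2997]
eef_rot: [-0.095, -3.14, -0.001]
wrist_force: [0.5, -0.2, 0.0]
finger_gap: 0.0851
grasp_force: 0.0
```

```bash
python3 - <<'E'
from h import *
st()
im,P=cap('wrist','w7'); np.save('pics/w7P.npy',P,allow_pickle=True); s,Ps=cap('scene','s7')
packs(im,P,('blue','orange'))
for c in ('blue','orange'):
    a=blobs(im,c)[0][:3];b=blobs(s,c)[0][:3];print(c,a,b)
    for x in a[:2]:
        for y in b[:2]:
            X,e=tri([(P,x[1]),(Ps,y[1])]); print('   ',X.round(4),np.round(e[0],4)) if e[0]<.004 else 0
g=blobs(s,'green')[0][:2]; print('green',g, proj(Ps,[[*dk([-.0225,.075]),.048]]).round(1))
cv2.imwrite('pics/c7.png',np.hstack([cv2.resize(im,(400,300)),cv2.resize(s[185:285,200:333],(400,300),interpolation=cv2.INTER_CUBIC)]))
E
```

```text
t23.8 tcp [ 0.5047 -0.271   0.2997] yang 1.5102 z [-0.     0.001 -1.   ] F [ 0.5 -0.2  0. ] gap 0.0851 g 0.0 q7 [-0.11, 0.21, 0.62, 1.57, -0.13, 1.4, 2.03]
blue rect c 0.5838 -0.2488 size 104 52 ang 2.809 blobs [(195, [0.5615, -0.2389]), (195, [0.5545, -0.2404])]
orange rect c 0.5794 -0.4023 size 103 59 ang 0.419 blobs [(383, [0.5567, -0.4215]), (383, [0.55, -0.4129])]
blue [(195, [303.4, 215.0], [297, 202, 16, 31]), (24, [289.7, 235.5], [283, 233, 18, 9])] [(151, [247.8, 171.8], [242, 165, 12, 15]), (63, [231.0, 179.6], [226, 176, 11, 8])]
    [ 0.5555 -0.2402  0.0367] 0.0001
    [ 0.5976 -0.2617  0.0102] 0.0031
orange [(383, [177.2, 219.2], [163, 207, 29, 32])] [(116, [224.2, 145.8], [219, 139, 11, 15]), (52, [214.2, 157.9], [208, 155, 13, 7])]
    [ 0.5511 -0.4144  0.0362] 0.0001
green [(211, [276.7, 237.2], [269, 228, 16, 20])] [[276.3 236.9]]
```

View pics/c7.png

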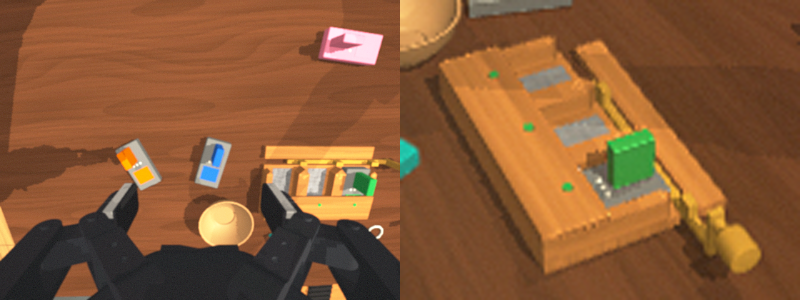

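Green is home (scene panel, fin at (630,160) against the hood), matching its predicted pixel within 1 px. Blue is next.

>>> drive_tool(targets=[[[0.0091,0.0055,-0.0321],[0,0,-0.026],1],[[0.0091,0.0055,-0.0321],[0,0,-0.026],1],[[0.0091,0.0055,-0.0321],[0,0,-0.026],1],[[0.0091,0.0055,-0.0321],[0,0,-0.026],1],[[0.0091,0.0055,-0.0321],[0,0,-0.026],1],[[0.0091,0.0055,-0.0321],[0,0,-0.026],1],[[0.0091,0.0055,-0.0321],[0,0,-0.026],1],[[0,0,0],[0,0,0],1],[[0,0,-0.029],[0,0,0],1],[[0,0,-0.029],[0,0,0],1],[[0,0,-0.028],[0,0,0],1],[[0,0,0],[0,0,0],1],[[0,0,0],[0,0,0],0],[[0,0,0],[0,0,0],0],[[0,0,0],[0,0,0],0],[[0,0,0],[0,0,0],0],[[0,0,0],[0,0,0],0],[[0,0,0],[0,0,0],0],[[0,0,0],[0,0,0],0]])

```text
clock: 25.48
tcp_pos: [0.5556, -0.2415, 0.0523]
eef_rot: [0.524, 3.096, 0.001]
wrist_force: [-0.8, 1.4, 6.5]
finger_gap: 0.0133
grasp_force: 59.3
```

```bash
python3 -c "
from h import *
st([*dk([-.127,0]),.15],np.pi/2-.063)"
```

```text
t25.5 tcp [ 0.5556 -0.2415  0.0523] yang 1.2354 z [ 0.001  0.    -1.   ] F [-0.8  1.4  6.5] gap 0.0133 g 59.3 q7 [-0.1, 0.53, 0.55, 1.74, -0.33, 0.96, 1.82]
units [-0.043, 0.2757, 0.1221]
turn 0.1816
```

>>> drive_tool(targets=[[[0,0,0.02],[0,0,0],0],[[0,0,0.03],[0,0,0],0],[[0,0,0.04],[0,0,0],0],[[0,0,0.032],[0,0,0],0],[[-0.0048,0.0306,0],[0,0,0.0202],0],[[-0.0048,0.0306,0],[0,0,0.0202],0],[[-0.0048,0.0306,0],[0,0,0.0202],0],[[-0.0048,0.0306,0],[0,0,0.0202],0],[[-0.0048,0.0306,0],[0,0,0.0202],0],[[-0.0048,0.0306,0],[0,0,0.0202],0],[[-0.0048,0.0306,0],[0,0,0.0202],0],[[-0.0048,0.0306,0],[0,0,0.0202],0],[[-0.0048,0.0306,0],[0,0,0.0202],0],[[0,0,0],[0,0,0],0],[[0,0,0],[0,0,0],0],[[0,0,0],[0,0,0],0]])

```text
clock: 26.82
tcp_pos: [0.5204, -0.0219, 0.149]
eef_rot: [-0.1, -3.14, 0.0]
wrist_force: [0.5, -0.7, -2.8]
finger_gap: 0.013
grasp_force: 58.7
```

```bash
python3 -c "
from h import *
st([*dk([-.127,0]),.065],np.pi/2-.063)
im,P=cap('wrist','w8')
for t in blobs(im,'blue')[0][:3]: print(t)
p=bot.state()['tcp_pos']; print(proj(P,[p[0]+.0505*np.cos(.063),p[1]-.0505*np.sin(.063),p[2]-.0339]).round(1))
"
```

```text
t26.8 tcp [ 0.5204 -0.0219  0.149 ] yang 1.5072 z [-0. -0. -1.] F [ 0.5 -0.7 -2.8] gap 0.013 g 58.7 q7 [-0.48, 0.2, 0.48, 1.89, -0.11, 1.08, 1.55]
units [0.0011, 0.0012, -0.105]
turn 0.0004
(3219, [278.9, 291.7], [257, 228, 45, 121])
[[278.1 327.8]]
```

>>> drive_tool(targets=[[[0.0011,0.0012,-0.036],[0,0,0],0],[[0,0,-0.036],[0,0,0],0],[[0,0,-0.024],[0,0,0],0],[[0,0,-0.011],[0,0,0],0],[[0,0,0],[0,0,0],0],[[0,0,0],[0,0,0],0],[[0.0122,-0.0008,0],[0,0,0],0],[[0.0122,-0.0008,0],[0,0,0],0],[[0.0122,-0.0008,0],[0,0,0],0],[[0.0122,-0.0008,0],[0,0,0],0],[[0.0122,-0.0008,0],[0,0,0],0],[[0,0,0],[0,0,0],0],[[0,0,0],[0,0,0],0]])

```text
clock: 27.95
tcp_pos: [0.5707, -0.024, 0.0641]
eef_rot: [0.1, 3.139, -0.0]
wrist_force: [0.2, -0.2, -1.3]
finger_gap: 0.0131
grasp_force: 59.7
```

```bash
python3 -c "
from h import *
st([*dk([-.0225,0]),.062],np.pi/2-.063)"
```

```text
t27.9 tcp [ 0.5707 -0.024   0.0641] yang 1.5071 z [ 0.001 -0.    -1.   ] F [ 0.2 -0.2 -1.3] gap 0.0131 g 59.7 q7 [-0.41, 0.43, 0.45, 1.83, -0.22, 0.94, 1.64]
units [0.0685, -0.0044, -0.0026]
turn 0.0004
```

>>> drive_tool(targets=[[[0,0,-0.002],[0,0,0],0],[[0,0,0],[0,0,0],0],[[0.0122,-0.0008,0],[0,0,0],0],[[0.0122,-0.0008,0],[0,0,0],0],[[0.0122,-0.0008,0],[0,0,0],0],[[0.0122,-0.0008,0],[0,0,0],0],[[0.0122,-0.0008,0],[0,0,0],0],[[0,0,0],[0,0,0],0],[[0,0,0],[0,0,0],0]])

```text
clock: 28.7
tcp_pos: [0.6194, -0.0271, 0.0623]
eef_rot: [0.099, 3.138, -0.0]
wrist_force: [2.4, -1.0, 0.6]
finger_gap: 0.0131
grasp_force: 60.3
```

>>> drive_tool(targets=[[[0.003,-0.0002,0],[0,0,0],0],[[0.003,-0.0002,0],[0,0,0],0],[[0,0,0],[0,0,0],0],[[0,0,0],[0,0,0],0]])

```text
clock: 29.03
tcp_pos: [0.6222, -0.0273, 0.0619]
eef_rot: [-0.099, -3.137, -0.0]
wrist_force: [-5.9, -0.7, 7.9]
finger_gap: 0.0129
grasp_force: 61.3
```

>>> drive_tool(targets=[[[0.002,0,0],[0,0,0],0],[[0.002,-0.0001,0],[0,0,0],0],[[0,0,0],[0,0,0],0],[[0,0,0],[0,0,0],0]])

```text
clock: 29.37
tcp_pos: [0.6253, -0.0274, 0.0619]
eef_rot: [-0.1, -3.137, -0.0]
wrist_force: [-6.3, -2.0, 6.7]
finger_gap: 0.0131
grasp_force: 61.2
```

>>> drive_tool(targets=[[[0.002,0,0],[0,0,0],0],[[0.002,-0.0001,0],[0,0,0],0],[[0,0,0],[0,0,0],0],[[0,0,0],[0,0,0],0]])

```text
clock: 29.7
tcp_pos: [0.6258, -0.0274, 0.0617]
eef_rot: [-0.1, -3.13, -0.001]
wrist_force: [-21.9, -0.5, 18.8]
finger_gap: 0.0128
grasp_force: 63.0
```

>>> drive_tool(targets=[[[-0.002,0,0],[0,0,0],0.3],[[0,0,0],[0,0,0],0.6],[[0,0,0],[0,0,0],0.6],[[0,0,0],[0,0,0],0.6],[[0,0,0],[0,0,0],0.6],[[0,0,0.04],[0,0,0],0.6],[[0,0,0.05],[0,0,0],1],[[0,0,0.05],[0,0,0],1],[[0,0,0.05],[0,0,0],1],[[-0.018,-0.036,0.008],[0,0,0],1],[[-0.018,-0.036,0.008],[0,0,0],1],[[-0.018,-0.036,0.008],[0,0,0],1],[[-0.018,-0.036,0.008],[0,0,0],1],[[-0.018,-0.036,0.008],[0,0,0],1],[[-0.018,-0.036,0.008],[0,0,0],1],[[-0.018,-0.036,0.008],[0,0,0],1],[[-0.018,-0.036,0.008],[0,0,0],1],[[-0.018,-0.036,0.008],[0,0,0],1],[[0,0,0],[0,0,0],1],[[0,0,0],[0,0,0],1]])

```text
clock: 31.37
tcp_pos: [0.498, -0.2885, 0.2721]
eef_rot: [0.105, 3.139, -0.001]
wrist_force: [0.6, 1.4, 0.2]
finger_gap: 0.0853
grasp_force: 0.0
```

```bash
python3 - <<'E'
from h import *
st()
im,P=cap('wrist','w9'); s,Ps=cap('scene','s9')
packs(im,P,('orange',))
a=blobs(im,'orange')[0][:3];b=blobs(s,'orange')[0][:3];print(a,b)
for x in a[:2]:
        for y in b[:2]:
            X,e=tri([(P,x[1]),(Ps,y[1])]); print('   ',X.round(4),np.round(e[0],4)) if e[0]<.004 else 0
for c,y in(('green',.075),('blue',0)): print(c,blobs(s,c)[0][:2], proj(Ps,[[*dk([-.0225,y]),.048]]).round(1))
E
```

```text
t31.4 tcp [ 0.498  -0.2885  0.2721] yang 1.5037 z [ 0.001 -0.001 -1.   ] F [0.6 1.4 0.2] gap 0.0853 g 0.0 q7 [-0.1, 0.24, 0.64, 1.6, -0.14, 1.35, 2.07]
orange rect c 0.5954 -0.4382 size 138 103 ang 1.981 blobs [(382, [0.557, -0.4195]), (382, [0.5494, -0.4115])]
[(382, [186.0, 229.8], [170, 216, 30, 36])] [(113, [224.2, 145.9], [219, 139, 11, 15]), (52, [214.2, 157.9], [208, 155, 13, 7])]
    [ 0.5511 -0.4132  0.0361] 0.0005
green [(210, [276.7, 237.2], [269, 228, 16, 20])] [[276.3 236.9]]
blue [(188, [262.9, 218.0], [256, 210, 14, 18])] [[262.2 217.9]]
```

>>> drive_tool(targets=[[[0.0033,-0.0078,-0.0089],[0,0,-0.0775],1],[[0.0033,-0.0078,-0.0089],[0,0,-0.0775],1],[[0.0033,-0.0078,-0.0089],[0,0,-0.0775],1],[[0.0033,-0.0078,-0.0089],[0,0,-0.0775],1],[[0.0033,-0.0078,-0.0089],[0,0,-0.0775],1],[[0.0033,-0.0078,-0.0089],[0,0,-0.0775],1],[[0.0033,-0.0078,-0.0089],[0,0,-0.0775],1],[[0.0033,-0.0078,-0.0089],[0,0,-0.0775],1],[[0.0033,-0.0078,-0.0089],[0,0,-0.0775],1],[[0.0033,-0.0078,-0.0089],[0,0,-0.0775],1],[[0.0033,-0.0078,-0.0089],[0,0,-0.0775],1],[[0.0033,-0.0078,-0.0089],[0,0,-0.0775],1],[[0.0033,-0.0078,-0.0089],[0,0,-0.0775],1],[[0.0033,-0.0078,-0.0089],[0,0,-0.0775],1],[[0.0033,-0.0078,-0.0089],[0,0,-0.0775],1],[[0.0033,-0.0078,-0.0089],[0,0,-0.0775],1],[[0.0033,-0.0078,-0.0089],[0,0,-0.0775],1],[[0.0033,-0.0078,-0.0089],[0,0,-0.0775],1],[[0.0033,-0.0078,-0.0089],[0,0,-0.0775],1],[[0.0033,-0.0078,-0.0089],[0,0,-0.0775],1]])

```text
clock: 33.13
tcp_pos: [0.5532, -0.4095, 0.1277]
eef_rot: [-2.922, -1.151, -0.0]
wrist_force: [0.9, 0.1, 0.2]
finger_gap: 0.0854
grasp_force: 0.0
```

>>> drive_tool(targets=[[[0,0,0],[0,0,-0.0757],1],[[0,0,0],[0,0,-0.0757],1],[[0,0,0],[0,0,-0.0757],1],[[0,0,0],[0,0,0],1],[[0,0,0],[0,0,0],1],[[0,0,0],[0,0,0],1]])

```text
clock: 33.63
tcp_pos: [0.5524, -0.4103, 0.1286]
eef_rot: [-3.073, -0.652, 0.0]
wrist_force: [0.6, -0.1, -0.6]
finger_gap: 0.0855
grasp_force: 0.0
```

```bash
python3 - <<'E'
from h import *
st([.551,-.4125,.052],1.98)
im,P=cap('wrist','w10'); s,Ps=cap('scene')
packs(im,P,('orange',))
a=blobs(im,'orange')[0][:3];b=blobs(s,'orange')[0][:3];print(a,b)
print(onz(Ps,[[214.2,157.9]],.018))
E
```

```text
t33.6 tcp [ 0.5524 -0.4103  0.1286] yang -1.1528 z [-0.  0. -1.] F [ 0.6 -0.1 -0.6] gap 0.0855 g 0.0 q7 [-0.08, 0.8, 1.04, 1.46, -0.7, 1.28, -0.13]
units [-0.0017, -0.0028, -0.0958]
turn -0.0059
orange rect c 0.5626 -0.4081 size 69 51 ang 0.418 blobs [(182, [0.5632, -0.4081]), (182, [0.5683, -0.4056]), (107, [0.5299, -0.4268]), (107, [0.5382, -0.4224])]
[(182, [282.0, 201.3], [274, 196, 18, 13]), (107, [286.0, 244.7], [271, 219, 22, 36])] [(120, [224.3, 146.0], [219, 139, 11, 15]), (50, [214.2, 157.8], [208, 155, 13, 7])]
[[ 0.59808178 -0.39057544  0.018     ]]
```

View pics/w10.png

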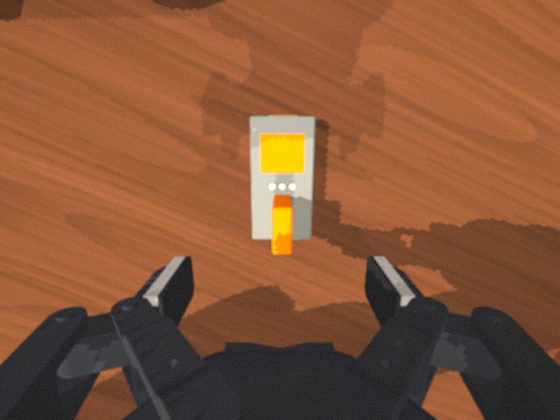

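w10 shows the orange pack's edges square with the jaws, its fin at (282,225) on the centre line and its patch at (282,154) on the nose. Grasping.

>>> drive_tool(targets=[[[-0.0017,-0.0028,-0.036],[0,0,-0.004],1],[[0,0,-0.036],[0,0,0],1],[[0,0,-0.024],[0,0,0],1],[[0,0,0],[0,0,0],1],[[0,0,0],[0,0,0],1],[[0,0,0],[0,0,0],0],[[0,0,0],[0,0,0],0],[[0,0,0],[0,0,0],0],[[0,0,0],[0,0,0],0],[[0,0,0],[0,0,0],0],[[0,0,0],[0,0,0],0],[[0,0,0],[0,0,0],0]])

```text
clock: 34.73
tcp_pos: [0.5507, -0.4134, 0.0527]
eef_rot: [3.076, 0.635, 0.001]
wrist_force: [-0.5, 1.6, 3.2]
finger_gap: 0.0129
grasp_force: 59.5
```

```bash
python3 -c "
from h import *
st([*dk([-.127,-.075]),.15],np.pi/2-.063)"
```

```text
t34.7 tcp [ 0.5507 -0.4134  0.0527] yang -1.1636 z [ 0.001 -0.    -1.   ] F [-0.5  1.6  3.2] gap 0.0129 g 59.5 q7 [-0.05, 0.87, 0.98, 1.51, -0.76, 1.17, -0.1]
units [-0.0427, 0.3971, 0.1216]
turn -0.3135
```

>>> drive_tool(targets=[[[0,0,0.02],[0,0,0],0],[[0,0,0.03],[0,0,0],0],[[0,0,0.04],[0,0,0],0],[[0,0,0.0315],[0,0,0],0],[[-0.0033,0.0305,0],[0,0,-0.0241],0],[[-0.0033,0.0305,0],[0,0,-0.0241],0],[[-0.0033,0.0305,0],[0,0,-0.0241],0],[[-0.0033,0.0305,0],[0,0,-0.0241],0],[[-0.0033,0.0305,0],[0,0,-0.0241],0],[[-0.0033,0.0305,0],[0,0,-0.0241],0],[[-0.0033,0.0305,0],[0,0,-0.0241],0],[[-0.0033,0.0305,0],[0,0,-0.0241],0],[[-0.0033,0.0305,0],[0,0,-0.0241],0],[[-0.0033,0.0305,0],[0,0,-0.0241],0],[[-0.0033,0.0305,0],[0,0,-0.0241],0],[[-0.0033,0.0305,0],[0,0,-0.0241],0],[[-0.0033,0.0305,0],[0,0,-0.0241],0],[[0,0,0],[0,0,0],0],[[0,0,0],[0,0,0],0],[[0,0,0],[0,0,0],0]])

```text
clock: 36.4
tcp_pos: [0.516, -0.0967, 0.1499]
eef_rot: [-3.14, 0.099, -0.001]
wrist_force: [-0.9, -0.2, -2.6]
finger_gap: 0.0134
grasp_force: 59.4
```

```bash
python3 -c "
from h import *
st([*dk([-.127,-.075]),.0645],np.pi/2-.063)
im,P=cap('wrist','w11')
for t in blobs(im,'orange')[0][:3]: print(t)
p=bot.state()['tcp_pos']; print(proj(P,[p[0]+.0505*np.cos(.063),p[1]-.0505*np.sin(.063),p[2]-.0339]).round(1))
"
```

```text
t36.4 tcp [ 0.516  -0.0967  0.1499] yang -1.6335 z [ 0.  0. -1.] F [-0.9 -0.2 -2.6] gap 0.0134 g 59.4 q7 [-0.95, 0.5, 1.32, 1.9, -0.53, 1.16, -1.07]
units [0.0006, 0.0011, -0.1068]
turn -0.0002
(2469, [278.5, 267.4], [263, 222, 32, 99])
[[280.2 164.7]]
```

>>> drive_tool(targets=[[[0.0006,0.0011,-0.036],[0,0,0],0],[[0,0,-0.036],[0,0,0],0],[[0,0,-0.024],[0,0,0],0],[[0,0,-0.012],[0,0,0],0],[[0,0,0],[0,0,0],0],[[0,0,0],[0,0,0],0],[[0.0122,-0.0008,0],[0,0,0],0],[[0.0122,-0.0008,0],[0,0,0],0],[[0.0122,-0.0008,0],[0,0,0],0],[[0.0122,-0.0008,0],[0,0,0],0],[[0.0122,-0.0008,0],[0,0,0],0],[[0,0,0],[0,0,0],0],[[0,0,0],[0,0,0],0]])

```text
clock: 37.53
tcp_pos: [0.5658, -0.0993, 0.0637]
eef_rot: [3.139, -0.099, 0.001]
wrist_force: [-0.7, 0.6, -2.8]
finger_gap: 0.0131
grasp_force: 60.8
```

```bash
python3 -c "
from h import *
st([*dk([-.0225,-.075]),.0625],np.pi/2-.063)"
```

```text
t37.5 tcp [ 0.5658 -0.0993  0.0637] yang -1.6341 z [ 0.001 -0.001 -1.   ] F [-0.7  0.6 -2.8] gap 0.0131 g 60.8 q7 [-0.73, 0.68, 1.09, 1.84, -0.69, 1.06, -1.01]
units [0.0687, -0.0039, -0.0015]
turn 0.0002
```

>>> drive_tool(targets=[[[0,0,-0.001],[0,0,0],0],[[0,0,0],[0,0,0],0],[[0.0122,-0.0008,0],[0,0,0],0],[[0.0122,-0.0008,0],[0,0,0],0],[[0.0122,-0.0007,0],[0,0,0],0],[[0.0122,-0.0007,0],[0,0,0],0],[[0.0122,-0.0007,0],[0,0,0],0],[[0,0,0],[0,0,0],0],[[0,0,0],[0,0,0],0]])

```text
clock: 38.28
tcp_pos: [0.6146, -0.1021, 0.0627]
eef_rot: [3.139, -0.1, 0.003]
wrist_force: [2.6, -1.7, -1.6]
finger_gap: 0.0133
grasp_force: 61.2
```

>>> drive_tool(targets=[[[0.003,-0.0002,0],[0,0,0],0],[[0.003,-0.0002,0],[0,0,0],0],[[0,0,0],[0,0,0],0],[[0,0,0],[0,0,0],0]])

```text
clock: 38.62
tcp_pos: [0.6176, -0.1023, 0.0625]
eef_rot: [-3.14, 0.1, 0.003]
wrist_force: [-4.7, -1.2, 5.2]
finger_gap: 0.0133
grasp_force: 61.9
```

>>> drive_tool(targets=[[[0.002,0,0],[0,0,0],0],[[0.002,-0.0001,0],[0,0,0],0],[[0,0,0],[0,0,0],0],[[0,0,0],[0,0,0],0]])

```text
clock: 38.95
tcp_pos: [0.6186, -0.1024, 0.0623]
eef_rot: [-3.138, 0.101, 0.011]
wrist_force: [-17.6, 0.9, 14.9]
finger_gap: 0.013
grasp_force: 63.4
```

>>> drive_tool(targets=[[[0.002,-0.0001,0],[0,0,0],0],[[0,0,0],[0,0,0],0],[[0,0,0],[0,0,0],0]])

```text
clock: 39.2
tcp_pos: [0.6187, -0.1024, 0.0622]
eef_rot: [-3.137, 0.102, 0.016]
wrist_force: [-27.2, 4.3, 21.4]
finger_gap: 0.0131
grasp_force: 64.4
```

>>> drive_tool(targets=[[[-0.003,0,0],[0,0,0],0.3],[[0,0,0],[0,0,0],0.6],[[0,0,0],[0,0,0],0.6],[[0,0,0],[0,0,0],0.6],[[0,0,0],[0,0,0],0.6],[[0,0,0.04],[0,0,0],0.6],[[0,0,0.05],[0,0,0],1],[[0,0,0.05],[0,0,0],1],[[0,0,0.03],[0,0,0],1],[[-0.02,0.01,0.02],[0,0,0],1],[[-0.02,0.02,0.02],[0,0,0],1],[[-0.02,0.03,0.02],[0,0,0],1],[[-0.02,0.03,0.01],[0,0,0],1],[[-0.02,0.03,0],[0,0,0],1],[[0,0,0],[0,0,0],1],[[0,0,0],[0,0,0],1]])

```text
clock: 40.53
tcp_pos: [0.5412, -0.0035, 0.2544]
eef_rot: [-3.138, 0.092, -0.001]
wrist_force: [0.9, -0.2, 0.3]
finger_gap: 0.0858
grasp_force: 0.0
```

```bash
python3 - <<'E'
from h import *
st([*dk([-.054,.184]),.15],-.063)
s,Ps=cap('scene','s12')
for c,y in(('green',.075),('blue',0),('orange',-.075)): print(c,blobs(s,c)[0][:2], proj(Ps,[[*dk([-.0225,y]),.048]]).round(1))
print(blobs(s,'red')[0])
cv2.imwrite('pics/c12.png',cv2.resize(s[180:330,200:400],None,fx=4,fy=4,interpolation=cv2.INTER_CUBIC))
E
```

```text
t40.5 tcp [ 0.5412 -0.0035  0.2544] yang -1.6291 z [ 0.     0.002 -1.   ] F [ 0.9 -0.2  0.3] gap 0.0858 g 0.0 q7 [-1.15, 0.34, 1.31, 1.73, -0.34, 1.33, -1.4]
units [0.0806, 0.2019, -0.1306]
turn 1.0441
green [(209, [276.7, 237.2], [269, 228, 15, 20])] [[276.3 236.9]]
blue [(179, [263.1, 217.9], [256, 210, 14, 18])] [[262.2 217.9]]
orange [(154, [250.1, 202.7], [243, 196, 15, 15])] [[249.6 200.9]]
[(264, [436.6, 289.3], [427, 279, 21, 22]), (202, [415.9, 304.9], [406, 297, 21, 17])]
```

View pics/c12.png

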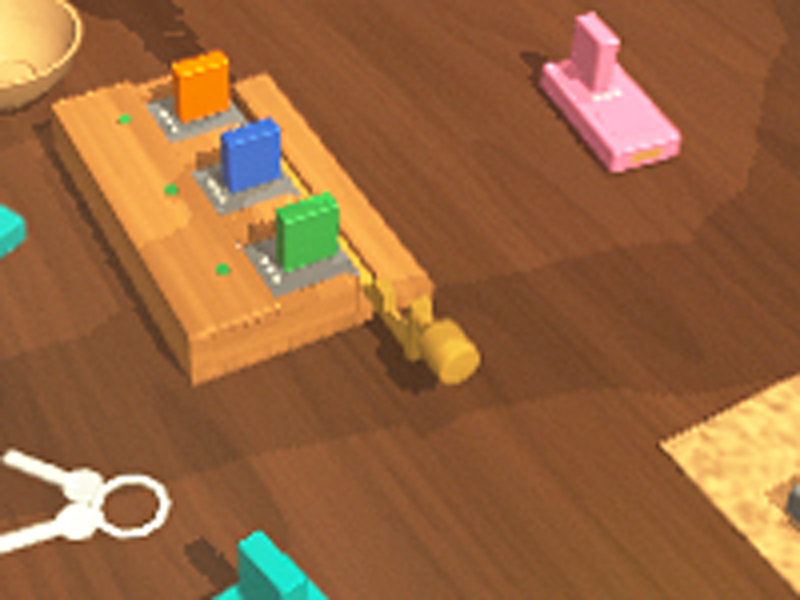

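All three packs are in line and home, the knob is still out at (450,350) in the crop, and the spent pack is on the mat. Next I'll push the knob home.

>>> drive_tool(targets=[[[0.0058,0.0144,-0.0093],[0,0,0.0746],1],[[0.0058,0.0144,-0.0093],[0,0,0.0746],1],[[0.0058,0.0144,-0.0093],[0,0,0.0746],1],[[0.0058,0.0144,-0.0093],[0,0,0.0746],1],[[0.0058,0.0144,-0.0093],[0,0,0.0746],1],[[0.0058,0.0144,-0.0093],[0,0,0.0746],1],[[0.0058,0.0144,-0.0093],[0,0,0.0746],1],[[0.0058,0.0144,-0.0093],[0,0,0.0746],1],[[0.0058,0.0144,-0.0093],[0,0,0.0746],1],[[0.0058,0.0144,-0.0093],[0,0,0.0746],1],[[0.0058,0.0144,-0.0093],[0,0,0.0746],1],[[0.0058,0.0144,-0.0093],[0,0,0.0746],1],[[0.0058,0.0144,-0.0093],[0,0,0.0746],1],[[0.0058,0.0144,-0.0093],[0,0,0.0746],1],[[0,0,0],[0,0,0],1],[[0,0,0],[0,0,0],1],[[0,0,0],[0,0,0],1]])

```text
clock: 42.0
tcp_pos: [0.6069, 0.153, 0.1502]
eef_rot: [2.301, 2.138, -0.001]
wrist_force: [0.2, 0.2, -0.1]
finger_gap: 0.0855
grasp_force: 0.0
```

```bash
python3 -c "
from h import *
st([*dk([-.054,.184]),.044],-.063)"
```

```text
t42.0 tcp [0.6069 0.153  0.1502] yang -0.0735 z [ 0.    -0.001 -1.   ] F [ 0.2  0.2 -0.1] gap 0.0855 g 0.0 q7 [-0.89, 0.5, 0.76, 1.62, -0.36, 1.17, -0.12]
units [-0.0014, 0.0064, -0.1328]
turn 0.007
```

>>> drive_tool(targets=[[[-0.0014,0.0064,-0.03],[0,0,0.007],1],[[0,0,-0.034],[0,0,0],1],[[0,0,-0.034],[0,0,0],1],[[0,0,-0.034],[0,0,0],1],[[0,0,0],[0,0,0],1],[[0,0,0],[0,0,0],0],[[0,0,0],[0,0,0],0],[[0,0,0],[0,0,0],0],[[0,0,0],[0,0,0],0],[[0,0,0],[0,0,0],0],[[0,0,0],[0,0,0],0],[[0,0,0],[0,0,0],0]])

```text
clock: 43.0
tcp_pos: [0.6069, 0.1606, 0.0462]
eef_rot: [2.282, 2.156, 0.005]
wrist_force: [2.7, -0.0, 6.4]
finger_gap: 0.0244
grasp_force: 58.8
```

>>> drive_tool(targets=[[[-0.0006,-0.01,0],[0,0,0],0],[[-0.0006,-0.01,0],[0,0,0],0],[[-0.0006,-0.01,0],[0,0,0],0],[[-0.0006,-0.01,0],[0,0,0],0],[[0,0,0],[0,0,0],0],[[0,0,0],[0,0,0],0],[[0,0,0],[0,0,0],0],[[0,0,0],[0,0,0],0]])

```text
clock: 43.67
tcp_pos: [0.6049, 0.1305, 0.0462]
eef_rot: [2.282, 2.159, 0.008]
wrist_force: [2.4, 4.3, 6.8]
finger_gap: 0.0237
grasp_force: 59.5
```

>>> drive_tool(targets=[[[0,0,0],[0,0,0],1],[[0,0,0],[0,0,0],1],[[0,0,0],[0,0,0],1],[[0,0,0],[0,0,0],1],[[0,0,0],[0,0,0],1],[[0,0,0],[0,0,0],1],[[0,0,0.04],[0,0,0],1],[[0,0,0.04],[0,0,0],1],[[0,0,0.04],[0,0,0],1],[[0,0,0.04],[0,0,0],1],[[-0.03,0.03,0.03],[0,0,0],1],[[-0.03,0.03,0.03],[0,0,0],1],[[-0.03,0.03,0.03],[0,0,0],1],[[0,0,0],[0,0,0],1],[[0,0,0],[0,0,0],1]])

```text
clock: 44.92
tcp_pos: [0.5307, 0.2028, 0.2457]
eef_rot: [-2.278, -2.162, -0.004]
wrist_force: [-0.1, 0.4, -0.7]
finger_gap: 0.0853
grasp_force: 0.0
```

```bash
python3 - <<'E'
from h import *
st()
s,Ps=cap('scene','s13')
for c,y in(('green',.075),('blue',0),('orange',-.075)): print(c,blobs(s,c)[0][:2], proj(Ps,[[*dk([-.0225,y]),.048]]).round(1))
cv2.imwrite('pics/c13.png',cv2.resize(s[180:360,200:440],(800,600),interpolation=cv2.INTER_CUBIC))
E
```

```text
t44.9 tcp [0.5307 0.2028 0.2457] yang -0.0523 z [ 0.001  0.003 -1.   ] F [-0.1  0.4 -0.7] gap 0.0853 g 0.0 q7 [-1.12, 0.26, 0.81, 1.67, -0.2, 1.3, -0.33]
green [(209, [276.7, 237.1], [269, 228, 16, 20])] [[276.3 236.9]]
blue [(59, [261.3, 214.8], [256, 210, 14, 16]), (19, [266.9, 221.8], [263, 218, 7, 8])] [[262.2 217.9]]
orange [(165, [250.6, 201.6], [243, 193, 14, 18])] [[249.6 200.9]]
```

View pics/c13.png

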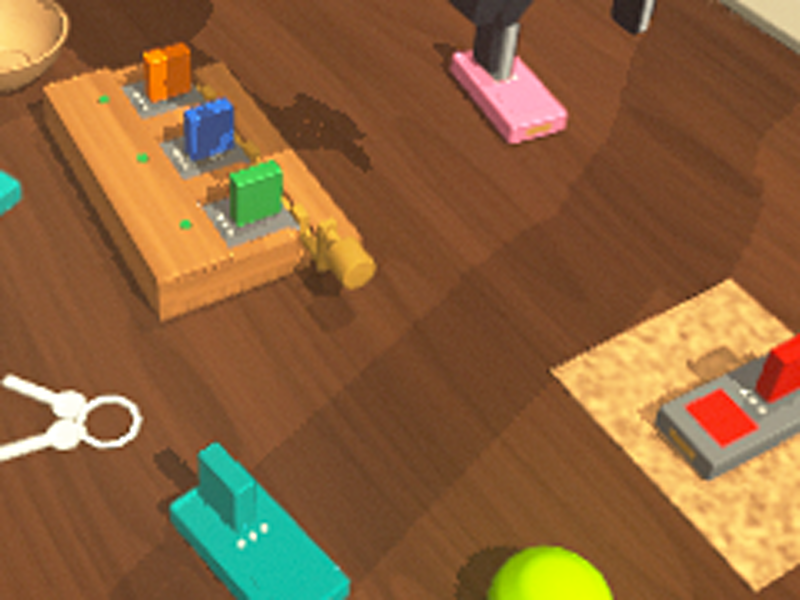

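The knob is home at (350,262), the three packs are in their bays and the spent pack lies flat on the mat. Handing in.

```bash
python3 -c "
from cell import hand_in
print(hand_in())"
```

```text
the job is handed in; nothing more can be done
None
```

Job handed in (no verdict came back): the last image shows the knob home, the three charged packs in their bays, and the single spent pack flat on the mat; no bystander was handled.

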